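Fit a carrier to a sloped rail and start its self-tapping wing screw

ROBOT

A 7-joint arm with a two-finger parallel gripper is mounted at the origin on the work surface; the furniture and walls round the work are solid. World frame = base frame: x ahead of the robot, y to its left, z up, the work surface at z = 0. Lengths are in m, angles in rad, forces in N, time in s.
With the tool pointing down it reaches from about 0.4 to 0.75 m from the base axis. Payload 19.5 kg.
Tool frame: the origin (TCP) lies between the finger pads; the fingertips stand 11 mm ahead of it and the grasp point (between the pads) lies 8 mm behind it; z points along the fingers, y is the line along which they close (so a half turn about z gives the same grasp; the last joint's range is limited). The gripper opens to 85 mm and grips with 20 to 120 N. Pads are 22 mm wide; open, the fingers measure 114 mm over their backs; the gripper's body (76 mm by 85 mm) begins 54 mm behind the grasp point. The pads swing forward as they close: fully open they stand 13 mm farther back than shut.
Start: joints at [1.185, 0.707, -0.028, 1.485, 0.022, 0.951, -0.075], TCP at [0.194, -0.541, 0.242] pointing down, gripper open.
Joint ranges: [-2.71, 2.71], [-0.32, 2.16], [-1.57, 1.52], [0, 2.45], [-1.46, 4.6], [0, 2.02], [-2.83, 2.83]. Speed limits (rad/s): [1.89, 1.89, 2.57, 2.57, 3.01, 3.01, 3.01].

INTERFACE

Orientations are given as a unit quaternion [x, y, z, w].
In Python, from station import env gives the robot as it stands.
- The arm moves only by the tool drive_tool, never from a script. Its argument "steps" is a list that holds one entry, the list of rows, each a list of 5 numbers: the shift along the tool's x, y, z in cm, then the turn about the tool's z in rad, then the finger opening in cm, from 0 to 8.54. A call has 1 to 12 rows; each row shifts and turns the commanded pose from where the row before left it, along the tool's axes as they then stand; what a row does not reach is not made up. A row lasts 1/10 s, in which the tool goes at most 50 mm and 8.59 degrees, less where a joint would pass 70% of its speed; a pose out of reach is approached as far as the arm can. A call is refused whole if a number of a shift passes 5 or a number of a turn 0.15, either way. A call with a gripper value outside its range is refused whole. The fingers move at their own pace and stop on an object; "squeeze" is the grip in N (left out, the last holds). Time passes only in rows, so rows that do not move let the fingers close. It gives the time, the measured TCP pose, the force, the opening and the grip force at its end, in the units of the state.
- env.read_state(): the state, without advancing time (a new reading comes with each control period).
- env.get_image(name): name is "scene" or "top" or "wrist"; returns (picture, depth): 420x560x3 uint8, red, green, blue; 420x560 float32, m along the optical axis (not along the pixel's ray), 0 where there is no reading.
- env.get_calibration(name): a dict with "fx", "fy", "cx", "cy" (pixels), "extrinsics" (4x4, takes a point from world to camera coordinates). Camera axes: x right, y up, looking along -z (the intrinsics and any distortion apply to the point x, -y, -z); pixel columns grow to the right and rows downward; lengths in m; the calibration is good to about 2 mm. The wrist camera is an equidistant fisheye: a pixel r from the principal point sees the ray r / f radians off the axis. A picture is of the moment at which its call begins: read the wrist's pose just before it. get_calibration takes no time and is no camera call; for the wrist camera it gives the pose at the moment of the call.
- env.job_done(): hands the job in; it is judged then, once.
Trained networks look in the newest picture that a camera, given by its name, has taken for a name from the list of things; names that differ only in an ending like _2 or _b are one class to them, and where a whole thing is asked for, a point or a joint stands for the part that bears it (a point fixed in the world has none). Each returns a list of dicts, best first, with "confidence" (0 to 1); they miss things now and then, are a little off and sometimes report something else, mostly with a low value. They report only what shows in the picture. A call takes as long as a camera call.
- env.search_frame(camera, target): "bbox" ([left, top, right, bottom] in pixels, round what is visible of it).
- env.cut_out(camera, target): "region" (420x560 bool, what is visible of it) and "bbox" ([left, top, right, bottom] in pixels, round what is visible of it).
The state is a dict: "clock": time; "qpos": joint angles; "joint_vel": joint speeds; "joint_efforts": joint torques, N m; "position": TCP position; "eef_rot": TCP orientation; "contact_force": force on the tool from outside, world axes, zero at the start; "moment": the same for the moment, N m; "finger_gap": finger opening in m; "finger_force": force on a finger pad.
Only numpy, scipy, OpenCV 4.12 (cv2) and the standard library are available. Lean on these libraries where they do the work, as an engineer would, in place of code of your own. Each camera call takes 0.05 s, during which the arm holds its last target. There are 200 camera calls.

TASK

Take the loose carrier block, feed its foot into the open end of the sloped rail and slide it along until it is up against the stop that is locked in the rail. There, and nowhere else, drive its self-tapping wing screw: press firmly along the screw while turning the wing clockwise, gripping anew as needed, until the screw is fully down. Do not shift the stop, and leave the other things where they are.

Things in the scene. Friction and masses are not known exactly. Their poses are not given: they have to be found in the camera images.
- carrier: loose carrier, about 0.2 kg. Origin at the centre of its foot's underside, z up through its screw, y along the way it slides, x across. Foot 30 (x) x 44 (y) x 7 mm, dark, its last 5 mm at each end 24 mm wide and 4 mm thick; neck 14 mm wide up to z = 15.5; aluminium block above; 77 mm high with its screw. Either end may go first. Starts upright on the board, any yaw, screw up
- block_grip (a point): where to grip the carrier: on its z axis, 40 mm above its origin; axes as the carrier's. The bright block is 34 (x) x 40 (y) mm, from z = 15.5 to 46 mm above the origin; grip it across x, on the faces at x = +-17 mm, so that the fingers pass outside the rail
- wing_grip (a point): point on the wing screw's axis, 73 mm above the carrier's origin at the start; sinks with the screw. x along the wing, z up the screw. The wing is a plate 25 mm wide (x), 8 mm thick (y), from 20 mm below this point to 4 mm above it; under it a collar 14 mm across, 2 mm thick, then a 5 mm gap to the block. Grip it across its thickness (along y)
- screw_depth (a joint): how far the screw has sunk into the carrier along its axis, m: 0 at the start, 0.0045 fully down. Turned clockwise (seen from its head) while pushed with 10 to 25 N it sinks 0.95 mm a rad, about 5 rad in all; under less than 7 N it spins on the spot; pushed but not turned it stays. Turned back it spins without rising. Turning takes 0.1 N m; turning on when fully down is harmless
- rail: aluminium channel with lips, 150 mm long, on a grey stand, sloping 30 degrees towards the robot. Origin on the channel's floor at mid length and width, 55 mm above the board; y level along the rail from open to closed end, x up the slope, z square to the floor. Inside 34 mm wide, 11 mm high; lips 3 mm thick (tops at z = 14 mm) leave a 20 mm slot. Outside 42 mm wide. The stand is fixed
- rail_mouth (a point): outer end of the rail's flared open end, on the line of the channel's floor, 90 mm from the rail's origin along -y; axes as the rail's. The flare is the last 15 mm. In the rail the carrier stands with its foot on the floor, its z along the rail's z and its y along the rail's y, either way round
- stop_face (a point): centre, on the channel's floor, of the stop's face; axes as the rail's. The stop is a dark block 34 mm wide, 22 mm long, 38 mm high, locked in the rail (holds about 60 N); its face is 10 to 50 mm past the rail's middle. With the carrier against it the carrier's origin is at y = -22 mm from here
- roller_a: bystander: grey grooved roller, 41 mm across, 26 mm high, standing on the board; origin under its centre. The board lies across a blue crate, its top at z = 196 mm
- tape_roll: bystander: roll of black tape lying flat, 55 mm across, 19 mm high; origin under its centre
- feed_wheel_b: bystander: black ridged wheel lying flat, 47 mm across, 12 mm high; origin under its centre
- oiler: bystander: white oil bottle with a spout, 43 mm across, 152 mm high, standing at the back left corner of the board; origin under its centre

How it is judged:
By the outcome, as a careful person would: the job done as asked, in the order asked, and still so for the second after the job is handed in, with the robot touching nothing.
It also fails if it takes over 72 s, if anything falls off the work surface, if the arm or the gripper's body presses on something with over 40 N, if the wrist force passes 120 N, or if a joint passes its speed limit or range.

## Working session

There is one attempt and no reset: what is moved stays moved. The work goes in short steps, Python scripts to look and compute and a tool call to move; the robot and the scene stay as the last step left them, time stands still between calls to the robot, and variables do not carry over. Pictures are saved under pics/ and viewed, at most 10 in all, crops included, and the job is handed in when it is done.

Besides the shell and the picture viewer there is one more tool, called as name([rows], argument=value, ...), one row to a line, values as JSON. drive_tool: Moves the arm, as the interface text tells. Its arguments: {"type":"object","properties":{"steps":{"type":"array","items":{"type":"array","items":{"type":"array","items":{"type":"number"}}}},"squeeze":{"type":"number"}},"required":["steps"]}

```bash
ls; mkdir -p pics
python3 - <<'E'
from station import env
import cv2,numpy as np
s=env.read_state();print({k:np.round(v,3).tolist() for k,v in s.items()})
ims=[]
for c in("scene","top"):
    p,d=env.get_image(c);np.save(f"pics/{c}_d.npy",d);cv2.imwrite(f"pics/{c}0.png",p[:,:,::-1]);ims.append(p)
    K=env.get_calibration(c);print(c,{k:np.round(v,3).tolist() for k,v in K.items()})
    for t in("carrier","stop_face","rail","roller_a","tape_roll","feed_wheel_b","oiler","wing_grip"):
        try:print(t,[(np.round(r["bbox"]).tolist(),round(r["confidence"],2)) for r in env.search_frame(c,t)[:2]])
        except Exception as e:print(t,e)
E
```

```text
pics
{'clock': 0.0, 'qpos': [1.185, 0.707, -0.028, 1.485, 0.022, 0.951, -0.075], 'joint_vel': [-0.0, 0.001, 0.0, -0.0, 0.0, -0.001, 0.001], 'joint_efforts': [0.002, -88.319, 1.235, -23.617, 0.017, 0.006, 0.0], 'position': [0.194, -0.541, 0.242], 'eef_rot': [0.985, 0.171, -0.0, -0.001], 'contact_force': [-0.269, 0.17, 0.759], 'moment': [0.007, 0.002, -0.035], 'finger_force': 0.0, 'finger_gap': 0.085}
scene {'fx': 478.883, 'fy': 478.883, 'cx': 283.077, 'cy': 210.577, 'extrinsics': [[-0.471, -0.882, -0.018, 0.249], [0.653, -0.362, 0.665, -0.539], [-0.593, 0.301, 0.747, -0.837], [0.0, 0.0, 0.0, 1.0]]}
carrier [([353.0, 171.0, 383.0, 201.0], 0.81)]
stop_face [([194.0, 185.0, 276.0, 225.0], 0.66), ([211.0, 196.0, 233.0, 215.0], 0.58)]
rail [([194.0, 182.0, 278.0, 226.0], 0.57)]
roller_a [([331.0, 243.0, 356.0, 267.0], 0.56)]
tape_roll [([383.0, 216.0, 407.0, 242.0], 0.97), ([358.0, 173.0, 380.0, 200.0], 0.2)]
feed_wheel_b [([255.0, 276.0, 277.0, 298.0], 0.65)]
oiler [([154.0, 202.0, 180.0, 254.0], 0.9)]
wing_grip [([365.0, 173.0, 377.0, 187.0], 0.59)]
top {'fx': 410.184, 'fy': 410.184, 'cx': 280.148, 'cy': 208.926, 'extrinsics': [[0.029, -1.0, -0.012, -0.043], [0.995, 0.028, 0.096, -0.585], [-0.095, -0.015, 0.995, -1.086], [0.0, 0.0, 0.0, 1.0]]}
carrier [([356.0, 211.0, 380.0, 228.0], 0.78)]
stop_face [([162.0, 166.0, 185.0, 187.0], 0.74), ([216.0, 172.0, 230.0, 196.0], 0.69)]
rail [([204.0, 165.0, 280.0, 200.0], 0.63), ([353.0, 258.0, 377.0, 283.0], 0.46)]
roller_a [([294.0, 261.0, 311.0, 280.0], 0.6)]
tape_roll [([352.0, 260.0, 376.0, 280.0], 0.56)]
feed_wheel_b [([221.0, 252.0, 241.0, 278.0], 0.83)]
oiler [([161.0, 165.0, 187.0, 188.0], 0.84)]
wing_grip [([364.0, 213.0, 382.0, 220.0], 0.55), ([160.0, 168.0, 185.0, 189.0], 0.24)]
```

View pics/scene0.png

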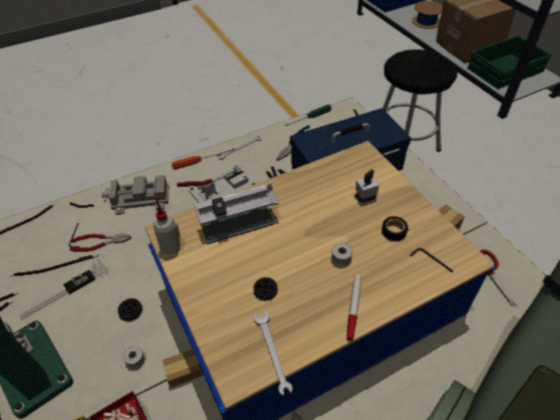

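View pics/top0.png

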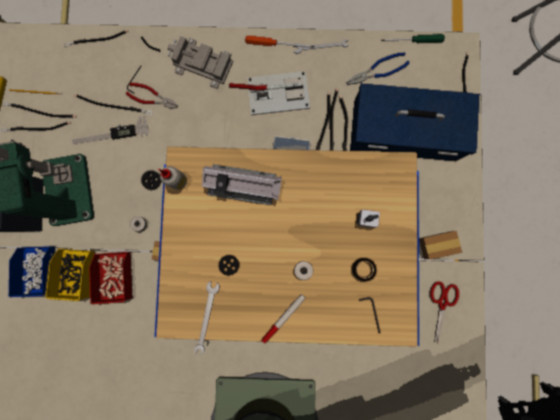

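The scene view shows the rail at about (237,208), with its flared open end on the right, nearer the carrier. The carrier stands at (367,187) and the oiler at (166,235). In the top view the rail runs from (204,175) to (280,190) with the dark stop at (223,184). The carrier is at (368,219). Next I take positions from the depth.

```bash
cat > h.py <<'E'
from station import env
import numpy as np, cv2
from scipy.spatial.transform import Rotation as R
def cloud(cam,d=None):
    if d is None: p,d=env.get_image(cam)
    else: p=None
    K=env.get_calibration(cam);E=np.array(K["extrinsics"])
    v,u=np.mgrid[0:d.shape[0],0:d.shape[1]]
    a=(u-K["cx"])/K["fx"];b=(v-K["cy"])/K["fy"]
    if cam=="wrist":
        r=np.hypot(a,b)+1e-9;k=np.tan(np.minimum(r,1.4))/r;a=a*k;b=b*k
    C=np.stack([a*d,-b*d,-d],-1)
    W=(C-E[:3,3])@E[:3,:3]
    W[d<=0]=np.nan
    return p,W
def st():
    s=env.read_state();T=R.from_quat(s["eef_rot"]).as_matrix()
    print("t",round(s["clock"],2),"pos",np.round(s["position"],4),"tool\n",np.round(T,3),"\nq",np.round(s["qpos"],3),"F",np.round(s["contact_force"],1),"gap",round(s["finger_gap"],4),round(s["finger_force"],1))
    return s,T
def go(target,T=None):
    "tool-frame cm to a world TCP target"
    s=env.read_state();T=R.from_quat(s["eef_rot"]).as_matrix()
    print("tool cm",np.round(T.T@(np.array(target)-s["position"])*100,2))
E
python3 - <<'E'
from h import *
for c in("scene","top"):
    _,W=cloud(c,np.load(f"pics/{c}_d.npy"))
    for t in("carrier","rail","stop_face"):
        for r in env.cut_out(c,t)[:2]:
            P=W[r["region"]];P=P[np.isfinite(P[:,0])]
            print(c,t,round(r["confidence"],2),len(P),"lo",np.round(np.percentile(P,3,0),3),"hi",np.round(np.percentile(P,97,0),3),"med",np.round(np.median(P,0),3))
_,W=cloud("top",np.load("pics/top_d.npy"))
P=W[155:215,195:290].reshape(-1,3);P=P[(P[:,2]>.225)&(P[:,2]<.33)]
xy=P[:,:2];q=cv2.minAreaRect(xy.astype(np.float32));print("rail rect",q)
X=W[200:235,345:390].reshape(-1,3);X=X[X[:,2]>.232];print("car rect",cv2.minAreaRect(X[:,:2].astype(np.float32)),X[:,2].max(),np.median(X,0))
T=X[X[:,2]>.252];print("wing rect",len(T),cv2.minAreaRect(T[:,:2].astype(np.float32)))
p=cv2.imread("pics/top0.png");a=cv2.resize(p[150:215,190:300],None,fx=5,fy=5,interpolation=2);b=cv2.resize(p[195:245,330:410],None,fx=5,fy=5,interpolation=2)
b=cv2.copyMakeBorder(b,0,0,0,550-400,0);cv2.imwrite("pics/c1.png",np.vstack([a,b[:250]]))
E
```

```text
scene carrier 0.98 547 lo [ 0.531 -0.242  0.198] hi [ 0.565 -0.205  0.272] med [ 0.542 -0.218  0.236]
scene rail 0.86 1740 lo [ 0.593 -0.023  0.241] hi [0.641 0.136 0.284] med [0.618 0.059 0.255]
scene rail 0.3 399 lo [ 0.411 -0.101  0.2  ] hi [ 0.447 -0.066  0.225] med [ 0.426 -0.081  0.221]
scene stop_face 0.48 218 lo [0.596 0.079 0.251] hi [0.638 0.107 0.288] med [0.611 0.098 0.279]
top carrier 0.89 404 lo [ 0.535 -0.251  0.196] hi [ 0.576 -0.205  0.275] med [ 0.552 -0.222  0.243]
top rail 0.65 1659 lo [ 0.597 -0.024  0.245] hi [0.647 0.135 0.287] med [0.622 0.057 0.259]
top rail 0.36 332 lo [ 0.536 -0.242  0.204] hi [ 0.569 -0.205  0.276] med [ 0.551 -0.22   0.243]
top stop_face 0.68 203 lo [0.601 0.084 0.26 ] hi [0.633 0.107 0.29 ] med [0.616 0.094 0.282]
rail rect ((0.6251992583274841, 0.05557277426123619), (0.1692875623703003, 0.061734315007925034), 82.61200714111328)
car rect ((0.552797794342041, -0.2257944643497467), (0.03992481157183647, 0.03408421576023102), 82.90061950683594) 0.2773577137260223 [ 0.55120565 -0.22338175  0.24377968]
wing rect 55 ((0.5520811080932617, -0.22546088695526123), (0.009580281563103199, 0.024811500683426857), 11.16080379486084)
```

View pics/c1.png

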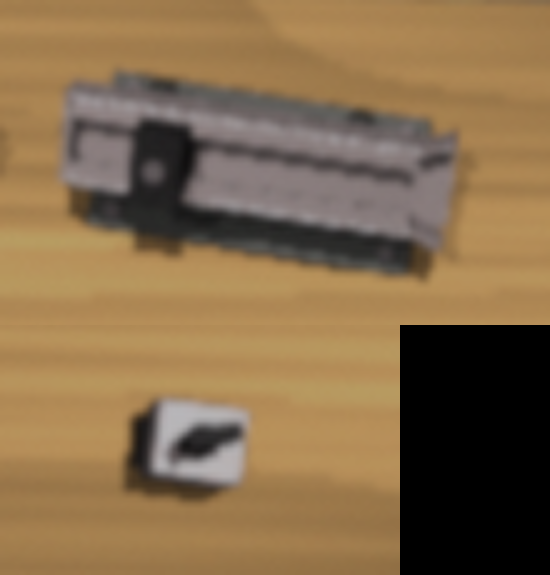

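drive_tool([
  [[0, 0, -5, 0, 8.5], [0, 0, -5, 0, 8.5], [5, 0, -3, 0.1, 8.5], [5, 0, -2, 0.1, 8.5], [5, 0, 0, 0.1, 8.5], [5, 0, 0, 0.05, 8.5]],
])

```text
clock: 1.8
position: [0.3807, -0.5054, 0.3877]
eef_rot: [1.0, -0.005, 0.001, 0.001]
contact_force: [0.0, -1.5, -0.2]
finger_gap: 0.0847
finger_force: 0.0
```

The crop shows the rail with the dark stop near its left, closed end at (160,170) and the flare on the right at (440,190). The bright block at (200,445) has its long side almost parallel to the rail, and the wing is yawed against it. The moves turn only about the tool's z, so I'll check what the arm does at the edge of its reach.

drive_tool([
  [[3, -5, -2, 0, 8.5], [3, -5, -2, 0, 8.5], [3, -5, -1, 0, 8.5], [3, -5, 0, 0, 8.5], [3, -5, 0, 0, 8.5], [3, -5, 0, 0, 8.5], [3, -5, 0, 0, 8.5], [3, -5, 0, 0, 8.5], [0, -2, 0, 0, 8.5]],
])

```text
clock: 2.7
position: [0.5857, -0.1453, 0.4263]
eef_rot: [1.0, -0.001, -0.0, -0.001]
contact_force: [0.2, -0.3, -0.7]
finger_gap: 0.085
finger_force: 0.0
```

drive_tool([
  [[5, 0.6, -1, 0, 8.5], [5, 0.6, -1, 0, 8.5], [5, 0.6, -1, 0, 8.5], [5, 0.6, -1, 0, 8.5], [5, 0.6, -1, 0, 8.5], [0, 0, 0, 0, 8.5], [0, 0, 0, 0, 8.5]],
])

```text
clock: 3.4
position: [0.6734, -0.1866, 0.4339]
eef_rot: [0.996, -0.077, 0.019, -0.034]
contact_force: [-0.6, 0.2, -0.7]
finger_gap: 0.085
finger_force: 0.0
```

```bash
python3 -c "
from h import *
st()"
```

```text
t 3.4 pos [ 0.6734 -0.1866  0.4339] tool
 [[ 0.988 -0.151  0.043]
 [-0.154 -0.986  0.065]
 [ 0.032 -0.071 -0.997]] 
q [ 0.228  0.975  0.404  0.186 -0.446  1.971 -1.449] F [-0.6  0.2 -0.7] gap 0.085 0.0
```

drive_tool([
  [[-3, 0, 0, 0, 8.5], [-3, 0, 0, 0, 8.5], [-3, 0, 0, 0, 8.5], [0, 0, 0, 0, 8.5]],
])

```text
clock: 3.8
position: [0.6182, -0.175, 0.436]
eef_rot: [0.996, -0.076, 0.019, -0.036]
contact_force: [-0.2, 0.1, 0.9]
finger_gap: 0.0852
finger_force: 0.0
```

```bash
python3 -c "
from h import *
st()"
```

```text
t 3.8 pos [ 0.6182 -0.175   0.436 ] tool
 [[ 0.988 -0.151  0.043]
 [-0.153 -0.986  0.069]
 [ 0.032 -0.074 -0.997]] 
q [ 0.132  0.757  0.448  0.739 -0.385  1.681 -1.303] F [-0.2  0.1  0.9] gap 0.0852 0.0
```

The tilt reached at the edge of the workspace stays in the commanded pose. Going far out and up should therefore tilt the tool outward, which matches the 30° slope.

drive_tool([
  [[-2, -4.5, 0, 0, 8.5], [-1, -4.5, 0, 0, 8.5], [0, 0, -5, 0, 8.5], [0, 0, -5, 0, 8.5], [3, 0, -3, 0, 8.5], [4, 0, -2, 0, 8.5], [4, 0, -2, 0, 8.5], [0, 0, 0, 0, 8.5]],
])

```text
clock: 4.6
position: [0.6468, -0.0934, 0.5256]
eef_rot: [0.996, -0.072, 0.047, -0.032]
contact_force: [0.0, -0.8, 0.1]
finger_gap: 0.0851
finger_force: 0.0
```

```bash
python3 -c "
from h import *
st()"
```

```text
t 4.6 pos [ 0.6468 -0.0934  0.5256] tool
 [[ 0.985 -0.141  0.099]
 [-0.147 -0.987  0.057]
 [ 0.09  -0.071 -0.993]] 
q [ 0.106  0.82   0.215  0.212 -0.264  2.024 -1.596] F [ 0.  -0.8  0.1] gap 0.0851 0.0
```

drive_tool([
  [[4, 0, -3, 0, 8.5], [4, 0, -3, 0, 8.5], [4, 0, -3, 0, 8.5], [4, 0, -3, 0, 8.5], [4, 0, -3, 0, 8.5], [4, 0, -3, 0, 8.5], [0, 0, 0, 0, 8.5]],
])

```text
clock: 5.3
position: [0.6658, -0.1038, 0.5762]
eef_rot: [0.987, -0.081, 0.134, -0.031]
contact_force: [0.0, -0.6, -0.6]
finger_gap: 0.0853
finger_force: 0.0
```

```bash
python3 -c "
from h import *
st()"
```

```text
t 5.3 pos [ 0.6658 -0.1038  0.5762] tool
 [[ 0.951 -0.152  0.27 ]
 [-0.168 -0.985  0.039]
 [ 0.26  -0.082 -0.962]] 
q [ 0.143  0.837  0.686  0.019 -0.765  2.024 -1.625] F [ 0.  -0.6 -0.6] gap 0.0853 0.0
```

drive_tool([
  [[4, 2, -3, 0, 8.5], [4, 2, -3, 0, 8.5], [4, 2, -3, 0, 8.5], [4, 2, -3, 0, 8.5], [0, 0, 0, 0, 8.5]],
])

```text
clock: 5.8
position: [0.6496, -0.2379, 0.527]
eef_rot: [0.941, -0.282, 0.1, -0.157]
contact_force: [0.6, -0.8, -1.1]
finger_gap: 0.085
finger_force: 0.0
```

```bash
python3 -c "
from h import *
st()"
```

```text
t 5.8 pos [ 0.6496 -0.2379  0.527 ] tool
 [[ 0.821 -0.499  0.278]
 [-0.562 -0.791  0.24 ]
 [ 0.1   -0.353 -0.93 ]] 
q [ 0.446  0.928  0.811  0.044 -1.175  2.01  -1.865] F [ 0.6 -0.8 -1.1] gap 0.085 0.0
```

drive_tool([
  [[1, -4, -0.5, 0, 8.5], [1, -4, -0.5, 0, 8.5], [1, -4, -0.5, 0, 8.5], [1, -4, -0.5, 0, 8.5], [0, 0, 0, 0, 8.5]],
])

```text
clock: 6.3
position: [0.6866, -0.1245, 0.531]
eef_rot: [0.922, -0.33, 0.074, -0.188]
contact_force: [-0.7, -0.2, 0.5]
finger_gap: 0.085
finger_force: 0.0
```

```bash
python3 -c "
from h import *
st()"
```

```text
t 6.3 pos [ 0.6866 -0.1245  0.531 ] tool
 [[ 0.771 -0.581  0.261]
 [-0.637 -0.711  0.297]
 [ 0.013 -0.395 -0.918]] 
q [ 0.276  0.917  0.68   0.065 -1.059  1.977 -2.134] F [-0.7 -0.2  0.5] gap 0.085 0.0
```

```bash
cat > k.py <<'E'
import numpy as np, itertools
from scipy.spatial.transform import Rotation as R
from scipy.optimize import least_squares
D=[([1.185,.707,-.028,1.485,.022,.951,-.075],[.194,-.541,.242],[.985,.171,0,-.001]),
([.228,.975,.404,.186,-.446,1.971,-1.449],[.6734,-.1866,.4339],[.996,-.077,.019,-.034]),
([.132,.757,.448,.739,-.385,1.681,-1.303],[.6182,-.175,.436],[.996,-.076,.019,-.036]),
([.106,.82,.215,.212,-.264,2.024,-1.596],[.6468,-.0934,.5256],[.996,-.072,.047,-.032]),
([.143,.837,.686,.019,-.765,2.024,-1.625],[.6658,-.1038,.5762],[.987,-.081,.134,-.031]),
([.446,.928,.811,.044,-1.175,2.01,-1.865],[.6496,-.2379,.527],[.941,-.282,.1,-.157]),
([.276,.917,.68,.065,-1.059,1.977,-2.134],[.6866,-.1245,.531],[.922,-.33,.074,-.188])]
def fk(q,p,s):
    h,a1,L1,a3,L2,a5,a6,L3,c=p
    M=np.eye(3);t=np.zeros(3)
    def rot(ax,a):
        nonlocal M; M=M@R.from_euler(ax,a).as_matrix()
    def tr(x,z):
        nonlocal t; t=t+M@np.array([x,0,z])
    rot('z',s[0]*q[0]);tr(a1,h);rot('y',q[1]);tr(0,L1);rot('z',s[1]*q[2]);tr(a3,0);rot('y',q[3]);tr(a5,L2)
    rot('z',s[2]*q[4]);rot('y',q[5]);tr(a6,L3);rot('z',s[3]*q[6]+c)
    return t,M
def fit():
    best=None
    for s in itertools.product([-1],[1,-1],[1,-1],[1,-1]):
      for c0 in(0,np.pi/2,np.pi,-np.pi/2):
        def res(p):
            r=[]
            for q,x,u in D:
                t,M=fk(q,p,s);r+=list((t-x)*3)+list((M-R.from_quat(u).as_matrix()).ravel()*.3)
            return r
        o=least_squares(res,[.3,0,.3,0,.3,0,0,.2,c0])
        if best is None or o.cost<best[0]: best=(o.cost,o.x,s)
    return best
if __name__=="__main__":
    b=fit();print(b[0],np.round(b[1],4),b[2])
    for q,x,u in D: t,M=fk(q,b[1],b[2]);print(np.round(t-x,4),np.abs(M-R.from_quat(u).as_matrix()).max().round(4))
E
python3 k.py
```

```text
0.008474497054250043 [ 0.3447 -0.0537  0.5213  0.0423  0.2937  0.0043 -0.0199  0.2961  1.5708] (-1, -1, -1, -1)
[0.031  0.0141 0.0012] 0.001
[ 0.0003  0.0107 -0.0065] 0.0007
[ 0.0041  0.0023 -0.0021] 0.0009
[0.005  0.0207 0.0004] 0.0009
[ 0.001  -0.0023  0.0046] 0.0014
[-0.0057 -0.0048  0.0017] 0.0009
[-0.0015 -0.0004  0.0008] 0.0012
```

```bash
cat > k2.py <<'E'
from k import *
def mats(q):
    M=np.eye(3);o=[]
    for i,(ax,sg) in enumerate([('z',-1),('y',1),('z',-1),('y',1),('z',-1),('y',1),('z',-1)]):
        M=M@R.from_euler(ax,sg*q[i]).as_matrix(); o.append(M)
    return o, M@R.from_euler('z',np.pi/2).as_matrix()
def design(q,names):
    o,_=mats(q); c=[]
    for n in names:
        j=int(n[0]); v=np.zeros(3); v['xyz'.index(n[1])]=1
        c.append(v if j==0 else o[j-1]@v)
    return np.array(c).T
N=['0x','0y','1x','1y','0z','2x','2y','2z','4x','4y','4z','6x','6y','6z','3x']
def solve(N=N,lam=1e-3):
    A=np.vstack([design(q,N) for q,_,_ in D]);b=np.hstack([x for _,x,_ in D])
    AA=np.vstack([A,lam*np.eye(len(N))]);w=np.linalg.lstsq(AA,np.hstack([b,np.zeros(len(N))]),rcond=None)[0]
    return w,(A@w-b).reshape(-1,3)
if __name__=="__main__":
    for n in (['0z','2z','4z','6z'],['0x','0y','0z','2z','4z','6z'],['1x','0z','2z','2x','4z','4x','6z','6x','6y'],['0z','1y','2z','2x','2y','4z','4x','4y','6z'],['0x','0y','0z','1x','1y','2z','2x','4z','4x','6z']):
        w,r=solve(n,1e-4);print(dict(zip(n,np.round(w,3))),np.abs(r).max(0).round(4))
E
python3 k2.py
```

```text
{'0z': np.float64(0.241), '2z': np.float64(0.509), '4z': np.float64(0.304), '6z': np.float64(0.214)} [0.0313 0.0253 0.0079]
{'0x': np.float64(-0.016), '0y': np.float64(-0.024), '0z': np.float64(0.331), '2z': np.float64(0.513), '4z': np.float64(0.297), '6z': np.float64(0.306)} [0.0136 0.0125 0.0046]
{'1x': np.float64(0.006), '0z': np.float64(0.341), '2z': np.float64(0.473), '2x': np.float64(0.004), '4z': np.float64(0.294), '4x': np.float64(-0.001), '6z': np.float64(0.285), '6x': np.float64(-0.02), '6y': np.float64(-0.027)} [0.0058 0.0036 0.0054]
{'0z': np.float64(0.312), '1y': np.float64(-0.005), '2z': np.float64(0.521), '2x': np.float64(-0.0), '2y': np.float64(-0.005), '4z': np.float64(0.29), '4x': np.float64(-0.0), '4y': np.float64(-0.022), '6z': np.float64(0.298)} [0.0001 0.0003 0.0003]
{'0x': np.float64(-0.004), '0y': np.float64(-0.002), '0z': np.float64(0.328), '1x': np.float64(0.001), '1y': np.float64(-0.028), '2z': np.float64(0.509), '2x': np.float64(-0.002), '4z': np.float64(0.297), '4x': np.float64(-0.003), '6z': np.float64(0.304)} [0.0039 0.0028 0.0047]
```

```bash
cat > sim.py <<'E'
from k2 import *
N4=['0z','1y','2z','2x','2y','4z','4x','4y','6z']; W4,_=solve(N4,1e-4)
LO=np.array([-2.71,-.32,-1.57,0,-1.46,0,-2.83]);HI=np.array([2.71,2.16,1.52,2.45,4.6,2.02,2.83])
VM=np.array([1.89,1.89,2.57,2.57,3.01,3.01,3.01])*.07
def FK(q):
    return design(q,N4)@W4, mats(q)[1]
def jac(q):
    t,M=FK(q);J=np.zeros((6,7))
    for i in range(7):
        d=q.copy();d[i]+=1e-5;t2,M2=FK(d)
        J[:3,i]=(t2-t)/1e-5;J[3:,i]=R.from_matrix(M2@M.T).as_rotvec()/1e-5
    return J
def ik(q,t,M,wr=.3,lam=.02,n=30):
    q=q.copy();w=np.array([1]*3+[wr]*3)
    for _ in range(n):
        a,B=FK(q);e=np.hstack([t-a,R.from_matrix(M@B.T).as_rotvec()])*w
        if np.abs(e).max()<1e-5:break
        J=jac(q)*w[:,None]
        free=np.ones(7,bool)
        for _ in range(3):
            Jf=J*free;dq=Jf.T@np.linalg.solve(Jf@Jf.T+lam**2*np.eye(6),e)
            bad=((q+dq<LO)&(dq<0)|(q+dq>HI)&(dq>0))&free&((q<=LO+1e-6)|(q>=HI-1e-6))
            if not bad.any():break
            free&=~bad
        q=np.clip(q+dq,LO,HI)
    return q
def run(q,rows,**k):
    q=np.array(q,float);t,M=FK(q)
    for r in rows:
        t=t+M@(np.array(r[:3])/100);M=M@R.from_euler('z',r[3]).as_matrix()
        q2=ik(q,t,M,**k);f=min(1,(VM/np.maximum(np.abs(q2-q),1e-9)).min());q=q+f*(q2-q);t,M=FK(q)
    return q
SEQ=[(1,2,[[-3,0,0,0]]*3),(2,3,[[-2,-4.5,0,0],[-1,-4.5,0,0],[0,0,-5,0],[0,0,-5,0],[3,0,-3,0],[4,0,-2,0],[4,0,-2,0]]),
(3,4,[[4,0,-3,0]]*6),(4,5,[[4,2,-3,0]]*4),(5,6,[[1,-4,-.5,0]]*4)]
if __name__=="__main__":
    for k in [dict(wr=1),dict(wr=.3),dict(wr=.1),dict(wr=.3,lam=.1),dict(wr=.3,n=5),dict(wr=1,lam=.1,n=5),dict(wr=1,lam=.05,n=1)]:
        print(k)
        for a,b,rows in SEQ:
            q=run(D[a][0],rows,**k);t,M=FK(q)
            print("  ",np.round(q,2),"meas",np.round(D[b][0],2),"dpos",np.round(t-D[b][1],2),"z",np.round(M[:,2],2),np.round(R.from_quat(D[b][2]).as_matrix()[:,2],2))
E
python3 sim.py
```

```text
{'wr': 1}
   [ 0.14  0.76  0.44  0.73 -0.38  1.68 -1.31] meas [ 0.13  0.76  0.45  0.74 -0.38  1.68 -1.3 ] dpos [ 0. -0. -0.] z [ 0.05  0.07 -1.  ] [ 0.04  0.07 -1.  ]
   [ 0.1   0.8   0.17  0.27 -0.22  2.02 -1.59] meas [ 0.11  0.82  0.22  0.21 -0.26  2.02 -1.6 ] dpos [-0.01  0.   -0.01] z [ 0.06  0.06 -1.  ] [ 0.1   0.06 -0.99]
   [ 0.12  0.83  0.37  0.13 -0.42  2.02 -1.59] meas [ 0.14  0.84  0.69  0.02 -0.76  2.02 -1.62] dpos [-0.01  0.   -0.03] z [ 0.18  0.05 -0.98] [ 0.27  0.04 -0.96]
   [ 0.27  0.8   0.48  0.02 -0.6   2.02 -1.53] meas [ 0.45  0.93  0.81  0.04 -1.18  2.01 -1.86] dpos [-0.01  0.06  0.07] z [ 0.32  0.03 -0.95] [ 0.28  0.24 -0.93]
   [ 0.35  0.94  0.38  0.   -0.82  2.   -2.18] meas [ 0.28  0.92  0.68  0.06 -1.06  1.98 -2.13] dpos [-0.   -0.04 -0.01] z [ 0.27  0.31 -0.91] [ 0.26  0.3  -0.92]
{'wr': 0.3}
   [ 0.14  0.76  0.44  0.73 -0.38  1.68 -1.31] meas [ 0.13  0.76  0.45  0.74 -0.38  1.68 -1.3 ] dpos [ 0. -0. -0.] z [ 0.05  0.07 -1.  ] [ 0.04  0.07 -1.  ]
   [ 0.11  0.83  0.37  0.12 -0.42  2.02 -1.6 ] meas [ 0.11  0.82  0.22  0.21 -0.26  2.02 -1.6 ] dpos [ 0.01 -0. 
[... 3992 characters left out ...]
01  0.01] z [ 0.03  0.07 -1.  ] [ 0.04  0.07 -1.  ]
   [ 0.14  0.85  0.42  0.06 -0.48  2.01 -1.61] meas [ 0.11  0.82  0.22  0.21 -0.26  2.02 -1.6 ] dpos [ 0.02 -0.02  0.02] z [ 0.22  0.03 -0.97] [ 0.1   0.06 -0.99]
   [ 0.12  0.83  0.23  0.12 -0.29  2.02 -1.6 ] meas [ 0.14  0.84  0.69  0.02 -0.76  2.02 -1.62] dpos [-0.01  0.   -0.03] z [ 0.18  0.05 -0.98] [ 0.27  0.04 -0.96]
   [ 0.28  0.8   0.66  0.01 -0.78  2.02 -1.52] meas [ 0.45  0.93  0.81  0.04 -1.18  2.01 -1.86] dpos [-0.01  0.06  0.07] z [ 0.32  0.03 -0.95] [ 0.28  0.24 -0.93]
   [ 0.25  0.9   0.83  0.02 -1.16  1.97 -2.07] meas [ 0.28  0.92  0.68  0.06 -1.06  1.98 -2.13] dpos [0.   0.01 0.02] z [ 0.3   0.24 -0.92] [ 0.26  0.3  -0.92]
```

```bash
cat > plan.py <<'E'
from sim import *
import sys,time
ZT=np.array([.5*.992,-.5*.129,-.866])
def rows_to(q,tgt):
    t,M=FK(np.array(q));d=M.T@(np.array(tgt)-t)*100;n=int(np.ceil(np.abs(d).max()/4.5));return [list(np.round(d/n,1))+[0]]*n
def trial(q0,A,el,K,k):
    r1=rows_to(q0,[.58*np.cos(A),.58*np.sin(A),.46]);q=run(q0,r1,**k)
    d=np.array([np.cos(el)*np.cos(A),np.cos(el)*np.sin(A),np.sin(el)])*5
    out=[];push=[]
    for i in range(K):
        if i%4==0: r=list(np.round(FK(q)[1].T@d,1))+[0]
        push.append(r);q=run(q,[r],**k);z=FK(q)[1][:,2];out.append((np.arccos(min(1,z@ZT))*57.3,i+1,np.round(z,2)))
    return min(out,key=lambda o:o[0]),r1,push
if __name__=="__main__":
    q0=D[-1][0]
    for A in np.deg2rad([-75,-60,-45,-30,-15,0]):
        for el in(.3,.7,1.1):
            print(round(np.rad2deg(A)),el,[trial(q0,A,el,12,dict(wr=w,n=8))[0] for w in(.5,1)],flush=True)
E
time timeout 500 python3 plan.py
```

```text
-75 0.3 [(np.float64(10.362670874573928), 12, array([ 0.36,  0.03, -0.93])), (np.float64(23.23622694939558), 12, array([ 0.26,  0.26, -0.93]))]
-75 0.7 [(np.float64(8.26122726628222), 12, array([ 0.39,  0.02, -0.92])), (np.float64(20.150140041604573), 12, array([ 0.3 ,  0.22, -0.93]))]
-75 1.1 [(np.float64(8.946309381292537), 12, array([ 0.42,  0.06, -0.91])), (np.float64(16.100099432925816), 12, array([ 0.36,  0.18, -0.91]))]
-60 0.3 [(np.float64(15.526096241128059), 11, array([ 0.33,  0.14, -0.93])), (np.float64(26.35367265973234), 12, array([ 0.22,  0.29, -0.93]))]
-60 0.7 [(np.float64(12.706944299260803), 12, array([ 0.39,  0.12, -0.91])), (np.float64(26.15719046472119), 12, array([ 0.23,  0.3 , -0.92]))]
-60 1.1 [(np.float64(14.553066950224375), 12, array([ 0.39,  0.16, -0.9 ])), (np.float64(25.299952344857104), 12, array([ 0.26,  0.3 , -0.92]))]
-45 0.3 [(np.float64(11.8373039115443), 12, array([ 0.42,  0.13, -0.9 ])), (np.float64(21.953147961737102), 12, array([ 0.36,  0.29, -0.89]))]
-45 0.7 [(np.float64(14.11979033289738), 12, array([ 0.41,  0.16, -0.9 ])), (np.float64(24.74
[... 811 characters left out ...]
y([ 0.34,  0.3 , -0.89])), (np.float64(25.353778544108913), 1, array([ 0.27,  0.31, -0.91]))]
-15 1.1 [(np.float64(24.819701057716017), 1, array([ 0.28,  0.3 , -0.91])), (np.float64(24.823150096331567), 2, array([ 0.28,  0.31, -0.91]))]
0 0.3 [(np.float64(22.36818052442176), 5, array([ 0.35,  0.29, -0.89])), (np.float64(24.404113547821428), 4, array([ 0.29,  0.3 , -0.91]))]
0 0.7 [(np.float64(24.71149256911843), 2, array([ 0.29,  0.31, -0.91])), (np.float64(24.898074866212028), 1, array([ 0.28,  0.31, -0.91]))]
0 1.1 [(np.float64(23.782525010555542), 5, array([ 0.35,  0.32, -0.88])), (np.float64(25.006843188550075), 1, array([ 0.28,  0.31, -0.91]))]
real	0m26.127s
user	0m26.601s
sys	0m0.141s
```

```bash
cat > plan2.py <<'E'
from plan import *
def trial2(q0,A,tg,up,K,k,rad=.6,zz=.5):
    r1=rows_to(q0,[rad*np.cos(A),rad*np.sin(A),zz]);q=run(q0,r1,**k)
    out=[];push=[]
    for i in range(K):
        if i%4==0:
            t=FK(q)[0];a=np.arctan2(t[1],t[0]);o=np.array([np.cos(a),np.sin(a),0]);l=np.array([-np.sin(a),np.cos(a),0])
            d=o*3+l*tg+np.array([0,0,up]);r=list(np.round(FK(q)[1].T@d,1))+[0]
        push.append(r);q=run(q,[r],**k);t,M=FK(q);z=M[:,2];out.append((round(np.arccos(min(1,z@ZT))*57.3,1),i+1,np.round(z,2),np.round(q,2)))
    return min(out,key=lambda o:o[0]),r1,push
if __name__=="__main__":
    q0=D[-1][0];res=[]
    for A in np.deg2rad([-80,-60,-40,-20]):
        for tg in(2,4):
            for up in(0,2,4):
                o=[trial2(q0,A,tg,up,12,dict(wr=w,n=8))for w in(.5,1)]
                res.append((o[0][0][0]+o[1][0][0],round(np.rad2deg(A)),tg,up,o[0][0][:3],o[1][0][:3]))
    for r in sorted(res,key=lambda r:r[0])[:8]:print(*r)
E
time timeout 500 python3 plan2.py
```

```text
25.8 -80 2 4 (np.float64(5.7), 12, array([ 0.52,  0.03, -0.86])) (np.float64(20.1), 12, array([ 0.34,  0.24, -0.91]))
31.200000000000003 -80 4 4 (np.float64(9.4), 12, array([ 0.54,  0.09, -0.84])) (np.float64(21.8), 12, array([ 0.33,  0.27, -0.9 ]))
32.5 -60 2 4 (np.float64(10.2), 12, array([ 0.51,  0.11, -0.85])) (np.float64(22.3), 12, array([ 0.31,  0.27, -0.91]))
34.3 -80 2 2 (np.float64(11.1), 12, array([ 0.42,  0.11, -0.9 ])) (np.float64(23.2), 12, array([ 0.29,  0.28, -0.92]))
36.6 -80 4 2 (np.float64(12.8), 12, array([ 0.45,  0.15, -0.88])) (np.float64(23.8), 12, array([ 0.29,  0.29, -0.91]))
37.599999999999994 -60 4 4 (np.float64(14.7), 12, array([ 0.48,  0.19, -0.85])) (np.float64(22.9), 12, array([ 0.31,  0.28, -0.91]))
38.1 -60 2 2 (np.float64(14.1), 12, array([ 0.42,  0.17, -0.89])) (np.float64(24.0), 12, array([ 0.27,  0.28, -0.92]))
39.7 -60 4 2 (np.float64(15.3), 12, array([ 0.43,  0.19, -0.88])) (np.float64(24.4), 12, array([ 0.27,  0.29, -0.92]))
real	0m55.463s
user	0m55.646s
sys	0m0.213s
```

Run:
```python
from plan2 import *
for tg in(0,2):
    o,r1,p=trial2(D[-1][0],np.deg2rad(-80),tg,4,8,dict(wr=.5,n=8));print(o,r1[0],len(r1),p[0],p[4])
```

```text
(np.float64(11.6), 8, array([ 0.39,  0.1 , -0.91]), array([ 1.31,  0.69, -0.37,  0.34, -0.18,  2.02, -1.36])) [np.float64(-0.9), np.float64(4.3), np.float64(-1.6), 0] 16 [np.float64(2.6), np.float64(-0.3), np.float64(-4.3), 0] [np.float64(3.0), np.float64(-0.3), np.float64(-4.0), 0]
(np.float64(12.9), 8, array([ 0.4 ,  0.14, -0.91]), array([ 1.09,  0.71, -0.3 ,  0.26, -0.24,  2.02, -1.55])) [np.float64(-0.9), np.float64(4.3), np.float64(-1.6), 0] 16 [np.float64(3.5), np.float64(-2.0), np.float64(-3.6), 0] [np.float64(3.7), np.float64(-2.3), np.float64(-3.2), 0]
```

drive_tool([
  [[-1, 4.9, -1.8, 0, 8.5], [-1, 4.9, -1.8, 0, 8.5], [-1, 4.9, -1.8, 0, 8.5], [-1, 4.9, -1.8, 0, 8.5], [-1, 4.9, -1.8, 0, 8.5], [-1, 4.9, -1.8, 0, 8.5], [-1, 4.9, -1.8, 0, 8.5], [-1, 4.9, -1.8, 0, 8.5], [-1, 4.9, -1.8, 0, 8.5], [-1, 4.9, -1.8, 0, 8.5], [-1, 4.9, -1.8, 0, 8.5], [-1, 4.9, -1.8, 0, 8.5]],
])

```text
clock: 7.5
position: [0.2678, -0.4753, 0.5034]
eef_rot: [0.922, -0.33, 0.072, -0.187]
contact_force: [0.9, -0.6, -1.3]
finger_gap: 0.085
finger_force: 0.0
```

drive_tool([
  [[0, 4, -1, 0, 8.5], [0, 4, -1, 0, 8.5], [2.6, 0, -4.3, 0, 8.5], [2.6, 0, -4.3, 0, 8.5], [2.6, 0, -4.3, 0, 8.5], [2.6, 0, -4.3, 0, 8.5], [3, 0, -4, 0, 8.5], [3, 0, -4, 0, 8.5], [3, 0, -4, 0, 8.5], [3, 0, -4, 0, 8.5], [0, 0, 0, 0, 8.5]],
])

```text
clock: 8.6
position: [0.278, -0.53, 0.5528]
eef_rot: [0.921, -0.34, 0.13, -0.142]
contact_force: [0.6, 0.2, 0.4]
finger_gap: 0.085
finger_force: 0.0
```

```bash
python3 -c "
from h import *
st()"
```

```text
t 8.6 pos [ 0.278  -0.53    0.5528] tool
 [[ 0.735 -0.589  0.336]
 [-0.663 -0.729  0.173]
 [ 0.143 -0.35  -0.926]] 
q [ 1.29   0.73  -0.377  0.383 -0.153  2.024 -1.341] F [0.6 0.2 0.4] gap 0.085 0.0
```

```bash
cat > plan3.py <<'E'
from plan import *
def trial3(q0,o_,tg,up,K,k):
    q=np.array(q0,float);out=[];push=[]
    for i in range(K):
        if i%6==0:
            t=FK(q)[0];a=np.arctan2(t[1],t[0]);o=np.array([np.cos(a),np.sin(a),0]);l=np.array([-np.sin(a),np.cos(a),0])
            r=list(np.round(FK(q)[1].T@(o*o_+l*tg+np.array([0,0,up])),1))+[0]
        push.append(r);q=run(q,[r],**k);t,M=FK(q);z=M[:,2];out.append((round(np.arccos(min(1,z@ZT))*57.3,1),i+1,np.round(z,2),np.round(q,2)))
    return min(out,key=lambda o:o[0]),push
def search(q0,K=12,ws=(.5,.8)):
    res=[]
    for o_ in(0,2,4):
        for tg in(-3,-1.5,0,1.5,3):
            for up in(-2,0,2,4):
                if max(abs(np.array([o_,tg,up])))<2: continue
                o=[trial3(q0,o_,tg,up,K,dict(wr=w,n=8))for w in ws]
                res.append((sum(x[0][0] for x in o),o_,tg,up,[x[0][:3] for x in o],o[0][1][0][:3],o[0][1][-1][:3]))
    for r in sorted(res,key=lambda r:r[0])[:6]:print(*r)
if __name__=="__main__": 
    search([float(x) for x in sys.argv[1:8]])
E
timeout 500 python3 plan3.py 1.29   0.73  -0.377  0.383 -0.153  2.024 -1.341
```

```text
1.3 4 0 4 [(np.float64(0.0), 6, array([ 0.5 , -0.06, -0.87])), (np.float64(1.3), 12, array([ 0.49, -0.04, -0.87]))] [np.float64(4.3), np.float64(0.1), np.float64(-3.7)] [np.float64(5.2), np.float64(0.1), np.float64(-2.3)]
2.1 4 -1.5 4 [(np.float64(1.0), 6, array([ 0.49, -0.09, -0.87])), (np.float64(1.1), 12, array([ 0.48, -0.07, -0.88]))] [np.float64(3.8), np.float64(1.4), np.float64(-4.3)] [np.float64(4.6), np.float64(1.9), np.float64(-3.0)]
4.1 2 -1.5 4 [(np.float64(0.6), 7, array([ 0.48, -0.06, -0.87])), (np.float64(3.5), 12, array([ 0.46, -0.02, -0.89]))] [np.float64(1.9), np.float64(0.6), np.float64(-4.3)] [np.float64(2.7), np.float64(1.0), np.float64(-3.8)]
4.300000000000001 4 1.5 4 [(np.float64(1.1), 6, array([ 0.51, -0.04, -0.86])), (np.float64(3.2), 12, array([ 0.49, -0.01, -0.87]))] [np.float64(4.8), np.float64(-1.2), np.float64(-3.1)] [np.float64(5.4), np.float64(-1.7), np.float64(-1.5)]
5.0 4 -3 4 [(np.float64(2.1), 5, array([ 0.46, -0.06, -0.88])), (np.float64(2.9), 11, array([ 0.45, -0.08, -0.89]))] [np.float64(3.3), np.float64(2.7), np.float64(-4.8)] [np.float64(3.8), np.float64(3.5), np.float64(-3.8)]
5.1 2 0 4 [(np.float64(0.6), 8, array([ 0.51, -0.06, -0.86])), (np.float64(4.5), 12, array([ 0.47,  0.01, -0.88]))] [np.float64(2.4), np.float64(-0.7), np.float64(-3.7)] [np.float64(3.2), np.float64(-0.6), np.float64(-3.1)]
```

Excellent: pushing straight out and up from here is predicted to reach the wanted tilt.

drive_tool([
  [[4.3, 0.1, -3.7, 0, 8.5], [4.3, 0.1, -3.7, 0, 8.5], [4.3, 0.1, -3.7, 0, 8.5], [4.3, 0.1, -3.7, 0, 8.5], [4.3, 0.1, -3.7, 0, 8.5], [4.3, 0.1, -3.7, 0, 8.5], [0, 0, 0, 0, 8.5]],
])

```text
clock: 9.3
position: [0.3188, -0.5504, 0.6051]
eef_rot: [0.906, -0.355, 0.211, -0.092]
contact_force: [-0.3, 0.0, -0.3]
finger_gap: 0.0852
finger_force: 0.0
```

```bash
python3 -c "
from h import *
s,T=st()
from plan3 import *
search(list(s['qpos']),8,(.5,.7))"
```

```text
t 9.3 pos [ 0.3188 -0.5504  0.6051] tool
 [[ 0.659 -0.605  0.447]
 [-0.683 -0.73   0.018]
 [ 0.316 -0.317 -0.894]] 
q [ 1.202  0.754 -0.113  0.145 -0.388  2.024 -1.402] F [-0.3  0.  -0.3] gap 0.0852 0.0
0.0 0 -3 2 [(np.float64(0.0), 5, array([ 0.49, -0.06, -0.87])), (np.float64(0.0), 8, array([ 0.49, -0.06, -0.87]))] [np.float64(-0.1), np.float64(2.0), np.float64(-3.0)] [np.float64(-0.4), np.float64(1.8), np.float64(-3.1)]
0.0 0 -3 4 [(np.float64(0.0), 3, array([ 0.5 , -0.06, -0.87])), (np.float64(0.0), 5, array([ 0.49, -0.06, -0.87]))] [np.float64(0.6), np.float64(1.4), np.float64(-4.8)] [np.float64(0.8), np.float64(1.3), np.float64(-4.8)]
0.0 2 -1.5 2 [(np.float64(0.0), 4, array([ 0.5 , -0.07, -0.86])), (np.float64(0.0), 6, array([ 0.49, -0.06, -0.87]))] [np.float64(2.1), np.float64(1.4), np.float64(-2.0)] [np.float64(2.2), np.float64(1.5), np.float64(-1.7)]
0.0 2 0 2 [(np.float64(0.0), 4, array([ 0.5 , -0.06, -0.86])), (np.float64(0.0), 7, array([ 0.5 , -0.06, -0.86]))] [np.float64(2.5), np.float64(0.0), np.float64(-1.4)] [np.float64(2.6), np.float64(-0.0), np.float64(-1.1)]
0.0 4 -3 4 [(np.float64(0.0), 2, array([ 0.5 , -0.07, -0.86])), (np.float64(0.0), 3, array([ 0.49, -0.06, -0.87]))] [np.float64(4.3), np.float64(2.7), np.float64(-3.9)] [np.float64(4.6), np.float64(3.4), np.float64(-2.9)]
0.0 4 -1.5 -2 [(np.float64(0.0), 5, array([ 0.49, -0.07, -0.87])), (np.float64(0.0), 8, array([ 0.49, -0.07, -0.87]))] [np.float64(2.7), np.float64(3.3), np.float64(2.0)] [np.float64(2.2), np.float64(3.5), np.float64(2.3)]
```

The tilt can be steered. The carrier still has to be picked with the tool upright and tilted afterwards, in the hand, so I look for a way to get upright again.

```bash
cat > plan4.py <<'E'
import plan
from plan import *
def trial4(q0,pos,d,K,k,ZT):
    r1=rows_to(q0,pos);q=run(q0,r1,**k);out=[];push=[]
    for i in range(K):
        if i%6==0: r=list(np.round(FK(q)[1].T@np.array(d),1))+[0]
        push.append(r);q=run(q,[r],**k);t,M=FK(q);out.append((round(np.arccos(min(1,M[:,2]@ZT))*57.3,1),i+1,np.round(M[:,2],2),np.round(t,2),np.round(q,2)))
    return min(out,key=lambda o:o[0]),r1,push
if __name__=="__main__":
    q0=[1.202,.754,-.113,.145,-.388,2.02,-1.402];res=[]
    for pos in([.42,-.1,.4],[.42,-.1,.55],[.36,-.25,.45],[.3,-.1,.5]):
        for d in([-4,0,0],[-3,0,3],[-3,0,-2],[-3,2,0],[0,0,4]):
            o=[trial4(q0,pos,d,10,dict(wr=w,n=8),np.array([0,0,-1.]))for w in(.5,.8)]
            res.append((sum(x[0][0] for x in o),pos,d,[x[0] for x in o],len(o[0][1])))
    for r in sorted(res,key=lambda r:r[0])[:5]:print(*r)
E
timeout 500 python3 plan4.py
```

```text
47.599999999999994 [0.3, -0.1, 0.5] [-3, 0, 3] [(np.float64(23.9), 10, array([ 0.4 ,  0.08, -0.91]), array([ 0.16, -0.27,  0.7 ]), array([ 1.88,  0.12, -0.75,  0.94, -0.35,  1.98, -1.33])), (np.float64(23.7), 10, array([ 0.39,  0.08, -0.92]), array([ 0.17, -0.27,  0.7 ]), array([ 1.88,  0.12, -0.76,  0.95, -0.35,  1.98, -1.34]))] 8
51.2 [0.42, -0.1, 0.4] [-3, 0, 3] [(np.float64(25.7), 10, array([ 0.43,  0.05, -0.9 ]), array([ 0.18, -0.29,  0.71]), array([ 1.62,  0.12, -0.44,  0.91, -0.41,  1.96, -1.32])), (np.float64(25.5), 10, array([ 0.43,  0.05, -0.9 ]), array([ 0.18, -0.29,  0.71]), array([ 1.61,  0.12, -0.45,  0.91, -0.41,  1.96, -1.33]))] 8
52.6 [0.42, -0.1, 0.55] [-3, 2, 0] [(np.float64(25.6), 10, array([ 0.42,  0.09, -0.9 ]), array([ 0.22, -0.05,  0.57]), array([ 1.06, -0.32, -0.28,  1.78, -0.47,  1.43, -1.51])), (np.float64(27.0), 6, array([ 0.45,  0.02, -0.89]), array([ 0.23, -0.07,  0.57]), array([ 0.76, -0.32, -0.14,  1.79, -0.34,  1.3 , -1.67]))] 9
52.7 [0.3, -0.1, 0.5] [-3, 2, 0] [(np.float64(26.4), 10, array([ 0.44,  0.02, -0.9 ]), array([ 0.1 , -0.12,  0.55]), array([ 1.7 , -0.31, -0.05,  1.86, -0.47,  1.65, -0.68])), (np.float64(26.3), 10, array([ 0.44,  0.02, -0.9 ]), array([ 0.1 , -0.12,  0.55]), array([ 1.71, -0.31, -0.05,  1.86, -0.47,  1.65, -0.68]))] 8
52.8 [0.42, -0.1, 0.55] [-3, 0, 3] [(np.float64(26.5), 10, array([ 0.45, -0.02, -0.9 ]), array([ 0.21, -0.17,  0.77]), array([ 0.43, -0.08,  0.39,  0.88, -0.32,  1.98, -1.66])), (np.float64(26.3), 10, array([ 0.44, -0.02, -0.9 ]), array([ 0.21, -0.17,  0.77]), array([ 0.43, -0.08,  0.38,  0.88, -0.31,  1.98, -1.66]))] 9
```

Getting upright again is hard, but there is a simpler way. With the tilted tool I grip the carrier across y, where the pads are flat on the block whatever the tilt. Then I press its foot onto the sloped lips so it lines itself up. First I finish the tilt.

drive_tool([
  [[0.6, 1.4, -4.8, 0, 8.5], [0.6, 1.4, -4.8, 0, 8.5], [0.6, 1.4, -4.8, 0, 8.5], [0.6, 1.4, -4.8, 0, 8.5], [0, 0, 0, 0, 8.5]],
])

```text
clock: 9.8
position: [0.2004, -0.5322, 0.6724]
eef_rot: [0.895, -0.363, 0.25, -0.065]
contact_force: [0.4, 0.3, 0.3]
finger_gap: 0.0853
finger_force: 0.0
```

```bash
python3 -c "
from h import *
s,T=st()
from plan3 import *
print(np.rad2deg(np.arccos(T[:,2]@ZT)))
search(list(s['qpos']),6,(.5,.7))"
```

```text
t 9.8 pos [ 0.2004 -0.5322  0.6724] tool
 [[ 0.612 -0.617  0.494]
 [-0.682 -0.729 -0.065]
 [ 0.4   -0.297 -0.867]] 
q [ 1.471  0.598 -0.431  0.265 -0.222  2.024 -1.325] F [0.4 0.3 0.3] gap 0.0853 0.0
nan
0.0 0 -3 -2 [(np.float64(0.0), 1, array([ 0.49, -0.07, -0.87])), (np.float64(0.0), 1, array([ 0.49, -0.07, -0.87]))] [np.float64(-1.8), np.float64(3.1), np.float64(0.4)] [np.float64(-1.8), np.float64(3.1), np.float64(0.4)]
0.0 0 -3 0 [(np.float64(0.0), 1, array([ 0.5 , -0.07, -0.86])), (np.float64(0.0), 1, array([ 0.5 , -0.07, -0.87]))] [np.float64(-1.0), np.float64(2.5), np.float64(-1.3)] [np.float64(-1.0), np.float64(2.5), np.float64(-1.3)]
0.0 0 -1.5 -2 [(np.float64(0.0), 1, array([ 0.49, -0.07, -0.87])), (np.float64(0.0), 1, array([ 0.49, -0.07, -0.87]))] [np.float64(-1.3), np.float64(1.8), np.float64(1.1)] [np.float64(-1.3), np.float64(1.8), np.float64(1.1)]
0.0 0 0 -2 [(np.float64(0.0), 1, array([ 0.49, -0.07, -0.87])), (np.float64(0.0), 1, array([ 0.49, -0.07, -0.87]))] [np.float64(-0.8), np.float64(0.6), np.float64(1.7)] [np.float64(-0.8), np.float64(0.6), np.float64(1.7)]
0.0 0 1.5 -2 [(np.float64(0.0), 1, array([ 0.49, -0.06, -0.87])), (np.float64(0.0), 1, array([ 0.49, -0.06, -0.87]))] [np.float64(-0.3), np.float64(-0.7), np.float64(2.4)] [np.float64(-0.3), np.float64(-0.7), np.float64(2.4)]
0.0 0 3 -2 [(np.float64(0.0), 1, array([ 0.5 , -0.06, -0.87])), (np.float64(0.0), 1, array([ 0.5 , -0.06, -0.87]))] [np.float64(0.2), np.float64(-1.9), np.float64(3.1)] [np.float64(0.2), np.float64(-1.9), np.float64(3.1)]<string>:5: RuntimeWarning: invalid value encountered in arccos
```

The tool axis now matches the rail's normal. Next I turn the tool so the fingers close along the rail's y, and approach the carrier.

drive_tool([
  [[0, 0, 4, -0.128, 8.5], [0, 0, 5, -0.128, 8.5], [0, 0, 5, -0.128, 8.5], [0, 0, 5, -0.128, 8.5], [0, 0, 5, -0.128, 8.5], [0.7, -5, 2.5, 0, 8.5], [0.7, -5, 2.5, 0, 8.5], [0.7, -5, 2.5, 0, 8.5], [0.7, -5, 2.5, 0, 8.5], [0.7, -5, 2.5, 0, 8.5], [0.7, -4.5, 1.5, 0, 8.5], [0, 0, 0, 0, 8.5]],
])

```text
clock: 11.0
position: [0.4608, -0.2952, 0.4189]
eef_rot: [0.961, -0.102, 0.259, -0.0]
contact_force: [-1.2, -1.5, 1.0]
finger_gap: 0.0849
finger_force: 0.0
```

```bash
cat >> h.py <<'E'
YR=np.array([.129,.992,0]);ZR=np.array([-.496,.065,.867]);XR=np.cross(YR,ZR)
E
python3 - <<'E'
from h import *
s,T=st()
go([.5565,-.226,.227])
p,W=cloud("wrist");cv2.imwrite("pics/w1.png",p[:,:,::-1])
for t in("carrier","wing_grip"):
    for r in env.cut_out("wrist",t)[:1]:
        P=W[r["region"]];P=P[np.isfinite(P[:,0])];P=P[P[:,2]>.2]
        top=P[np.abs(P[:,2]-.242)<.004]
        print(t,r["confidence"],r["bbox"],np.round(np.percentile(P,[3,97],0),3),len(top),cv2.minAreaRect(top[:,:2].astype(np.float32)) if len(top)>5 else'')
E
```

```text
t 11.0 pos [ 0.4608 -0.2952  0.4189] tool
 [[ 0.845 -0.196  0.497]
 [-0.196 -0.979 -0.052]
 [ 0.497 -0.053 -0.866]] 
q [ 1.004  0.339 -0.521  1.72  -0.083  0.648 -1.179] F [-1.2 -1.5  1. ] gap 0.0849 0.0
tool cm [-2.8  -7.62 21.02]
wing_grip 0.92 [186.9, 198.1, 216.3, 215.7] [[ 0.543 -0.243  0.249]
 [ 0.553 -0.222  0.274]] 0
```

View pics/w1.png

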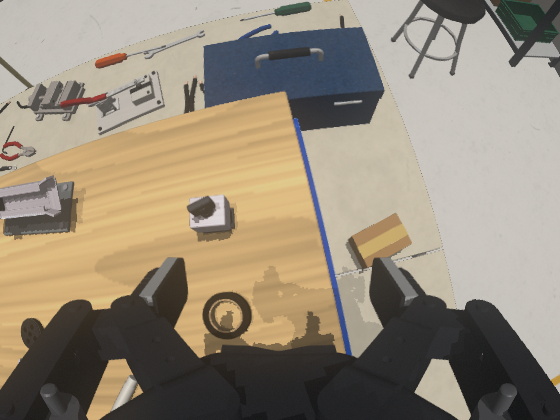

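The wrist view shows the carrier at (208,214) with its wing on top. It is clear of the fingers, and the tape roll is below at (227,315). I move closer and refine.

drive_tool([
  [[0, 0, 2, -0.08, 8.5], [-0.7, -2.7, 3, 0, 8.5], [-0.7, -2.7, 3, 0, 8.5], [-0.7, -2.7, 1, 0, 8.5], [0, 0, 0, 0, 8.5]],
])

```text
clock: 11.65
position: [0.4965, -0.2225, 0.3311]
eef_rot: [0.964, -0.068, 0.258, 0.011]
contact_force: [0.0, -0.8, 0.9]
finger_gap: 0.0849
finger_force: 0.0
```

Run:
```python
from h import *
s,T=st()
go([.5565,-.226,.227])
p,W=cloud("wrist");cv2.imwrite("pics/w2.png",p[:,:,::-1])
P=W.reshape(-1,3);P=P[np.isfinite(P[:,0])]
P=P[(np.abs(P[:,0]-.552)<.05)&(np.abs(P[:,1]+.225)<.05)]
for lo,hi in((.236,.247),(.255,.285)):
    t=P[(P[:,2]>lo)&(P[:,2]<hi)]; print(len(t),np.round(np.median(t,0),4),cv2.minAreaRect(t[:,:2].astype(np.float32)))
b=P[P[:,2]<.205];print("board z",np.median(b[:,2]))
```

```text
t 11.65 pos [ 0.4965 -0.2225  0.3311] tool
 [[ 0.857 -0.137  0.496]
 [-0.126 -0.99  -0.056]
 [ 0.499 -0.015 -0.867]] 
q [ 0.708  0.406 -0.385  1.958  0.037  0.298 -1.355] F [ 0.  -0.8  0.9] gap 0.0849 0.0
tool cm [-1.000e-02 -3.200e-01  1.201e+01]
1625 [ 0.5442 -0.2283  0.2428] ((0.5504603981971741, -0.22893519699573517), (0.04025200754404068, 0.03414686769247055), 83.23384857177734)
648 [ 0.5487 -0.2291  0.2731] ((0.5497386455535889, -0.22924083471298218), (0.009605984203517437, 0.025170981884002686), 14.367366790771484)
board z 0.19696693611277372
```

View pics/w2.png

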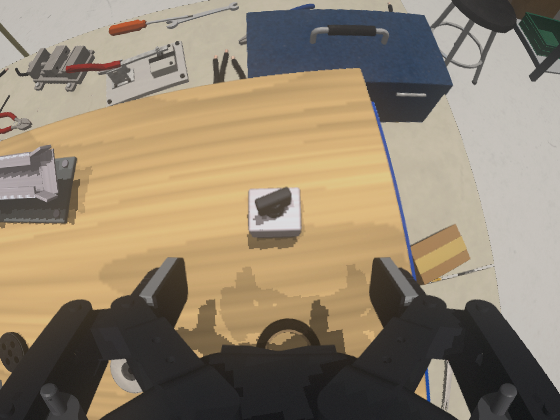

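The wrist view shows the block at (274,213), centred between the open fingers. I go in and grip across y.

drive_tool([
  [[0, 0, 4, 0, 8.5], [0, 0, 4, 0, 8.5], [0, 0, 2.5, 0, 8.5], [0, 0, 1.2, 0, 8.5], [0, 0, 0, 0, 8.5], [0, 0, 0, 0, 3.5], [0, 0, 0, 0, 3.5], [0, 0, 0, 0, 3.5], [0, 0, 0, 0, 3.5], [0, 0, 0, 0, 3.5], [0, 0, 0, 0, 3.5]],
], squeeze=30)

```text
clock: 12.8
position: [0.5552, -0.2326, 0.2328]
eef_rot: [0.963, -0.071, 0.26, 0.012]
contact_force: [-3.5, 1.3, 10.1]
finger_gap: 0.0395
finger_force: 31.8
```

drive_tool([
  [[0, 0, -2, 0, 3.5], [0, 0, -4, 0, 3.5], [0, 0, -4, 0, 3.5], [0, -4, -2, 0, 3.5], [0, -4, 0, 0, 3.5], [0, -4, 0, 0, 3.5], [0, 0, 0, 0, 3.5]],
])

```text
clock: 13.5
position: [0.511, -0.1198, 0.3373]
eef_rot: [0.963, -0.067, 0.26, 0.011]
contact_force: [0.7, -1.0, -1.4]
finger_gap: 0.0394
finger_force: 31.2
```

Run:
```python
from h import *
s,T=st()
p,W=cloud("wrist");cv2.imwrite("pics/w3.png",p[:,:,::-1]);np.save("pics/W3.npy",W)
p2,W2=cloud("top");np.save("pics/W2.npy",W2);cv2.imwrite("pics/t3.png",p2[:,:,::-1])
p3,W3=cloud("scene");np.save("pics/W3s.npy",W3);cv2.imwrite("pics/s3.png",p3[:,:,::-1])
for n,V in(("wrist",W),("top",W2),("scene",W3)):
    P=V.reshape(-1,3);P=P[np.isfinite(P[:,0])]
    P=P[(P[:,0]>.56)&(P[:,0]<.69)&(P[:,1]>-.06)&(P[:,1]<.16)&(P[:,2]>.225)&(P[:,2]<.32)]
    # rail coords about guess
    O=np.array([.626,.063,.251]);L=(P-O)@np.stack([XR,YR,ZR],1)
    lip=L[(np.abs(L[:,2]-.014)<.006)&(np.abs(L[:,0])<.03)&(np.abs(L[:,1]+.02)<.045)]
    A=np.c_[lip[:,:2],np.ones(len(lip))];c,_,_,_=np.linalg.lstsq(A,lip[:,2],rcond=None)
    print(n,len(P),len(lip),"plane slope x,y, z0",np.round(c,4),"x pct",np.round(np.percentile(lip[:,0],[1,5,50,95,99]),4),"y pct all",np.round(np.percentile(L[L[:,2]>.002][:,1],[0.5,99.5]),4))
    st_=L[(L[:,2]>.028)&(L[:,2]<.045)&(np.abs(L[:,0])<.03)]
    print("  stop",len(st_),np.round(np.percentile(st_,[2,50,98],0),4).tolist() if len(st_) else '')
```

```text
t 13.5 pos [ 0.511  -0.1198  0.3373] tool
 [[ 0.856 -0.135  0.499]
 [-0.124 -0.991 -0.056]
 [ 0.501 -0.014 -0.865]] 
q [ 0.3    0.342 -0.155  2.031  0.095  0.248 -1.629] F [ 0.7 -1.  -1.4] gap 0.0394 31.2
wrist 7548 2135 plane slope x,y, z0 [-0.0038 -0.0019  0.0143] x pct [-0.0228 -0.0217  0.0009  0.0182  0.0191] y pct all [-0.0955  0.0724]
  stop 728 [[-0.0172, 0.016, 0.0284], [-0.0005, 0.0235, 0.034], [0.0148, 0.0375, 0.0388]]
top 1699 456 plane slope x,y, z0 [-0.0191 -0.0005  0.015 ] x pct [-0.02   -0.0191  0.0118  0.022   0.0225] y pct all [-0.0904  0.0762]
  stop 166 [[-0.0146, 0.0204, 0.0294], [0.003, 0.0301, 0.035], [0.0184, 0.0415, 0.0401]]
scene 1766 457 plane slope x,y, z0 [0.0049 0.0001 0.0151] x pct [-0.0242 -0.0237 -0.0138  0.0169  0.0182] y pct all [-0.09    0.0767]
  stop 189 [[-0.0195, 0.021, 0.0303], [-0.0039, 0.0318, 0.0353], [0.0133, 0.042, 0.0409]]
```

View pics/w3.png

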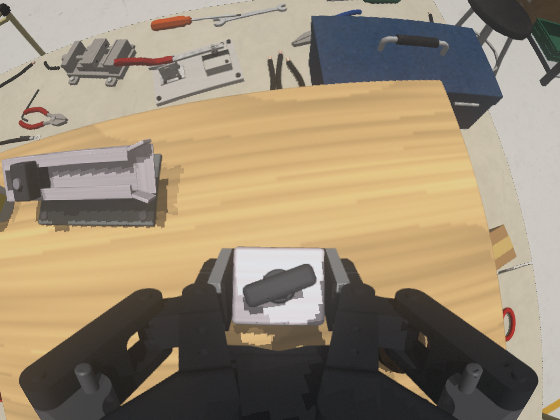

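The wrist view shows the carrier held between the fingers at (278,285) and still upright. The rail, with its flare at (150,175) and the stop at (22,180), is left of it. I compute the way over the rail to press the foot flat on the near lip.

```bash
cat >> h.py <<'E'
O=np.array([.624,.059,.250]);RF=np.stack([XR,YR,ZR],1)
def goG(x,y,z): # grasp point in rail mm
    go(O+RF@np.array([x,y,z-8.])/1000)
def where():
    s=env.read_state();print("G rail mm",np.round(RF.T@(s["position"]-O)*1000+[0,0,8],1))
E
python3 - <<'E'
from h import *
where();goG(2,-40,110);goG(2,-40,64)
E
```

```text
G rail mm [ -34.  -197.4  127.7]
tool cm [  3.29 -15.79   1.83]
tool cm [  3.28 -15.77   6.44]
```

drive_tool([
  [[0.8, -4, 0, 0, 3.5], [0.8, -4, 0, 0, 3.5], [0.8, -4, 0.9, 0, 3.5], [0.8, -3.8, 0.9, 0, 3.5], [0, 0, 2, 0, 3.5], [0, 0, 2, 0, 3.5], [0, 0, 0, 0, 3.5], [0, 0, 0, 0, 3.5]],
], squeeze=20)

```text
clock: 14.45
position: [0.5807, -0.0028, 0.3024]
eef_rot: [0.963, -0.072, 0.258, 0.012]
contact_force: [0.2, -0.6, -2.0]
finger_gap: 0.0396
finger_force: 31.1
```

```bash
python3 -c "
from h import *
where()
s,T=st()
p,W=cloud('scene');cv2.imwrite('pics/s4.png',cv2.resize(p[140:260,170:330,::-1],None,fx=5,fy=5,interpolation=2))"
```

```text
G rail mm [ -4.1 -66.9  70.9]
t 14.45 pos [ 0.5807 -0.0028  0.3024] tool
 [[ 0.857 -0.145  0.495]
 [-0.133 -0.989 -0.06 ]
 [ 0.498 -0.014 -0.867]] 
q [-0.198  0.48   0.143  1.937  0.174  0.221 -1.968] F [ 0.2 -0.6 -2. ] gap 0.0396 31.1
```

View pics/s4.png

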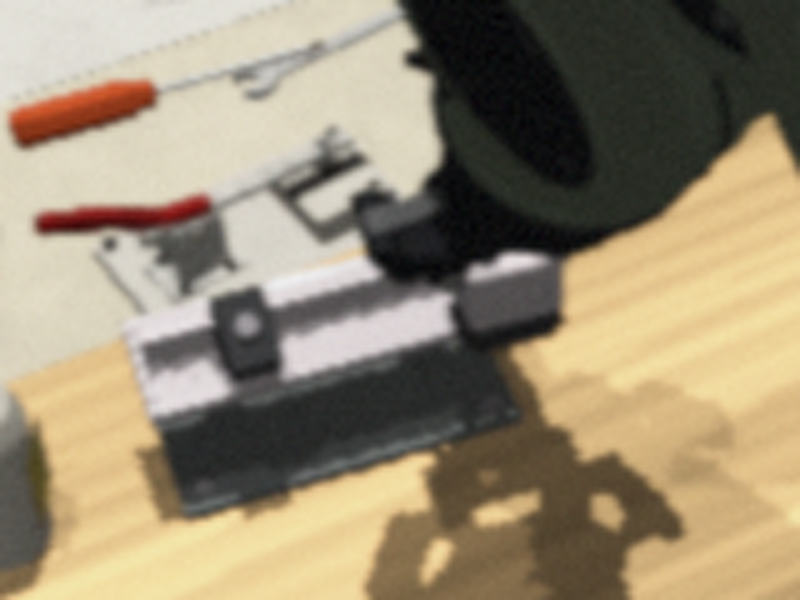

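The scene crop shows the carrier (510,300) above the rail near the mouth, with the stop at (245,330) well clear. I move further in and descend.

drive_tool([
  [[0.2, -1.3, 0, 0, 3.5], [0.2, -1.3, 0, 0, 3.5], [0, 0, 0.4, 0, 3.5], [0, 0, 0.4, 0, 3.5], [0, 0, 0.3, 0, 3.5], [0, 0, 0.2, 0, 3.5], [0, 0, 0, 0, 3.5]],
], squeeze=20)

```text
clock: 15.2
position: [0.5952, 0.0224, 0.2942]
eef_rot: [0.963, -0.071, 0.259, 0.011]
contact_force: [0.8, -0.2, 3.7]
finger_gap: 0.0399
finger_force: 29.5
```

```bash
python3 -c "
from h import *
where();s=env.read_state();print(RF.T@s['contact_force'])"
```

```text
G rail mm [  1.5 -40.1  58.2]
[ 2.52307216 -0.10868752  2.79650317]
```

Contact comes at 58 mm, as predicted. Now I slide down-slope while pressing.

drive_tool([
  [[0, 0, 0.2, 0, 3.5], [-0.3, 0, 0.1, 0, 3.5], [-0.3, 0, 0.05, 0, 3.5], [-0.3, 0, 0.05, 0, 3.5], [-0.3, 0, 0.05, 0, 3.5]],
])

```text
clock: 15.7
position: [0.5886, 0.0234, 0.2865]
eef_rot: [0.962, -0.072, 0.262, 0.011]
contact_force: [-4.9, -1.6, 26.8]
finger_gap: 0.0395
finger_force: 37.1
```

```bash
python3 -c "
from h import *
where();s=env.read_state();print(RF.T@s['contact_force'])"
```

```text
G rail mm [ -8.2 -39.9  54.9]
[ 9.42017096 -2.24794953 25.53191556]
```

drive_tool([
  [[-0.3, 0, 0, 0, 3.5], [-0.3, 0, 0, 0, 3.5], [-0.3, 0, 0, 0, 3.5], [-0.2, 0, 0, 0, 3.5], [0, 0, 0, 0, 3.5]],
])

```text
clock: 16.2
position: [0.5781, 0.0252, 0.2794]
eef_rot: [0.963, -0.071, 0.26, 0.011]
contact_force: [-2.1, 0.8, 11.9]
finger_gap: 0.0398
finger_force: 37.0
```

```bash
cat >> h.py <<'E'
def tiltof(save=None,show=True):
    "block-top plane and wing seen from the wrist, in the tool frame about the grasp point"
    s=env.read_state();T=R.from_quat(s["eef_rot"]).as_matrix()
    p,W=cloud("wrist");L=(W-s["position"])@T*1000+[0,0,8]   # grasp at 0
    if save: cv2.imwrite(save,p[:,:,::-1])
    m=np.isfinite(L[...,0])&(np.abs(L[...,0])<30)&(np.abs(L[...,1])<17)&(L[...,2]<15)&(L[...,2]>-60)
    bright=p.min(-1)>110
    B=L[m&bright];Wg=L[m&~bright]
    for _ in range(4):
        if len(B)<20: break
        c=np.linalg.lstsq(np.c_[B[:,:2],np.ones(len(B))],B[:,2],rcond=None)[0];e=B@[-c[0],-c[1],1]-c[2];B=B[np.abs(e)<max(1,np.abs(e).std()*1.5)]
    if len(B)>=20: print("top plane n",len(B),"slope deg",np.round(np.rad2deg(np.arctan(c[:2])),1),"z0",round(c[2],1),"x",np.round(np.percentile(B[:,0],[2,98]),1),"y",np.round(np.percentile(B[:,1],[2,98]),1))
    return p,L
E
python3 -c "
from h import *
where();s=env.read_state();print(RF.T@s['contact_force'])
tiltof('pics/w5.png')"
```

```text
G rail mm [-21.  -39.5  54. ]
[ 4.05657849  0.468451   11.46618668]
top plane n 2932 slope deg [11.  -0.1] z0 -9.5 x [-8.7 19.6] y [-16.6  16.5]
```

View pics/w5.png

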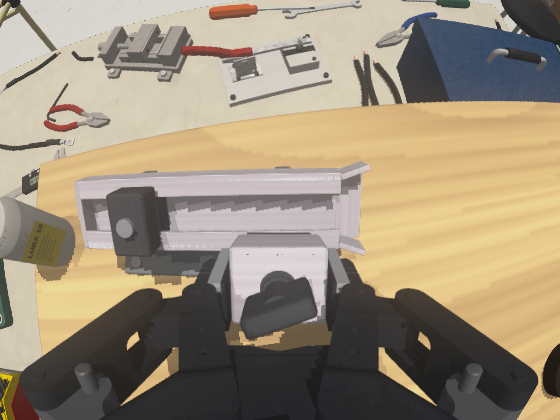

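The wrist view shows the block (278,280) resting on the near lip. It has turned about 19° and 11° remain. I shift a little further down-slope and press on.

drive_tool([
  [[-0.3, 0, 0.1, 0, 3.5], [-0.3, 0, 0.1, 0, 3.5], [0, 0, 0.15, 0, 3.5], [0, 0, 0.1, 0, 3.5], [0, 0, 0, 0, 3.5]],
])

```text
clock: 16.75
position: [0.5737, 0.0259, 0.2722]
eef_rot: [0.963, -0.071, 0.259, 0.011]
contact_force: [-23.2, 4.3, 28.1]
finger_gap: 0.0392
finger_force: 42.4
```

```bash
python3 -c "
from h import *
where();s=env.read_state();print(RF.T@s['contact_force'])
tiltof()"
```

```text
G rail mm [-28.4 -39.3  50.1]
[-6.36263418  1.30205465 36.17792603]
top plane n 1541 slope deg [ 9.5 -1.6] z0 -12.3 x [-1.6 19.7] y [-16.4  16.5]
```

drive_tool([
  [[0, 0, -0.8, 0, 3.5], [0.8, 0, -0.3, 0, 3.5], [0.8, 0, 0, 0, 3.5], [0.8, 0, 0, 0, 3.5], [0.8, 0, 0, 0, 3.5], [0, 0, 0.3, 0, 3.5], [0, 0, 0.3, 0, 3.5], [0, 0, 0, 0, 3.5]],
])

```text
clock: 17.6
position: [0.5989, 0.0224, 0.2906]
eef_rot: [0.964, -0.071, 0.258, 0.012]
contact_force: [-1.1, 0.3, -2.4]
finger_gap: 0.0396
finger_force: 37.6
```

```bash
python3 -c "
from h import *
where();s=env.read_state();print(RF.T@s['contact_force'])
tiltof('pics/w6.png')"
```

```text
G rail mm [  2.8 -39.5  53.3]
[-2.17951263  0.16830029 -1.52890781]
top plane n 1658 slope deg [ 8.8 -1.5] z0 -12.3 x [-1.7 19.8] y [-16.5  16.6]
```

drive_tool([
  [[0, 0, 0.2, 0, 3.5], [0, 0, 0.2, 0, 3.5], [0, 0, 0.2, 0, 3.5], [0, 0, 0.15, 0, 3.5], [0, 0, 0, 0, 3.5]],
])

```text
clock: 18.15
position: [0.6018, 0.0222, 0.2862]
eef_rot: [0.963, -0.071, 0.258, 0.011]
contact_force: [-33.9, 3.5, 35.5]
finger_gap: 0.0396
finger_force: 46.2
```

```bash
python3 -c "
from h import *
where();s=env.read_state();print(RF.T@s['contact_force'])
tiltof('pics/w7.png')"
```

```text
G rail mm [  3.1 -39.4  48. ]
[-11.76309224  -0.86389187  47.85149004]
top plane n 975 slope deg [16.9 -3.1] z0 -14.7 x [-0.4 18.8] y [-16.5  16.6]
```

```bash
python3 -c "
from h import *
p,L=tiltof()
m=np.isfinite(L[...,0])&(np.abs(L[...,1])<16)&(np.abs(L[...,0])<30)&(L[...,2]>-62)&(L[...,2]<40)
b=p.min(-1)
P=L[m];br=b[m]
print('camera in tool',(np.linalg.inv(np.array(env.get_calibration('wrist')['extrinsics']))[:3,3]-env.read_state()['position'])@R.from_quat(env.read_state()['eef_rot']).as_matrix()*1000)
for x in range(-24,30,3):
    for ylo,yhi in((-16,-8),(-8,0),(0,8),(8,16)):
        k=(np.abs(P[:,0]-x)<1.5)&(P[:,1]>=ylo)&(P[:,1]<yhi)
        print('%6.1f/%3d/%3d'%(np.median(P[k,2]) if k.any() else 0,np.median(br[k]) if k.any() else 0,k.sum()),end=' ')
    print(' x',x)
"
```

```text
top plane n 978 slope deg [17.  -2.9] z0 -14.7 x [-0.6 18.8] y [-16.5  16.5]
camera in tool [  68.93573212    0.88150958 -131.40720044]
   0.0/  0/  0    0.0/  0/  0    0.0/  0/  0    0.0/  0/  0  x -24
   0.0/  0/  0    0.0/  0/  0    0.0/  0/  0    0.0/  0/  0  x -21
   0.0/  0/  0    0.0/  0/  0    0.0/  0/  0    0.0/  0/  0  x -18
 -12.5/144/ 13    0.0/  0/  0    0.0/  0/  0    0.0/  0/  0  x -15
 -12.9/161/ 26    0.0/  0/  0    0.0/  0/  0    0.0/  0/  0  x -12
 -13.1/163/ 41    0.0/  0/  0    0.0/  0/  0  -12.8/154/  6  x -9
 -13.0/165/ 56    0.0/  0/  0    0.0/  0/  0  -12.8/173/ 14  x -6
 -12.9/163/115  -12.8/150/ 12    0.0/  0/  0  -13.2/186/ 21  x -3
 -27.5/ 63/342  -32.9/ 68/ 68  -43.9/ 65/ 40  -13.0/191/ 35  x 0
 -14.0/186/245  -36.3/ 66/803  -44.0/ 68/211  -38.0/ 68/175  x 3
 -13.2/196/122  -26.3/ 70/549  -34.2/ 71/1062  -33.7/ 78/344  x 6
 -13.9/192/247  -53.2/ 49/321  -30.8/ 71/534  -34.9/ 70/750  x 9
 -54.4/ 46/310  -58.8/ 44/468  -58.9/ 44/465  -57.6/ 43/360  x 12
 -13.2/194/208  -13.3/194/190  -13.2/194/188  -13.3/194/197  x 15
  -7.8/162/1127    0.7/166/805    1.0/166/814   -2.1/165/948  x 18
   0.0/  0/  0   11.5/160/  2   10.4/166/  1    0.0/  0/  0  x 21
   0.0/  0/  0    0.0/  0/  0    0.0/  0/  0    0.0/  0/  0  x 24
   0.0/  0/  0    0.0/  0/  0    0.0/  0/  0    0.0/  0/  0  x 27
```

The profile shows the block top level along x in the tool frame, with its far face at x = 18 mm. So the carrier is now aligned with the rail and centred in the grip within 1 mm. I back out beyond the mouth.

drive_tool([
  [[0, 0, -1, 0, 3.5], [0, 0, -1, 0, 3.5], [-0.1, 1.5, -0.5, 0, 3.5], [-0.1, 1.6, 0, 0, 3.5], [-0.1, 1.6, 0, 0, 3.5], [-0.1, 1.6, 0, 0, 3.5], [0, 1.6, 0, 0, 3.5], [0, 0.5, 0, 0, 3.5], [0, 0, 0, 0, 3.5], [0, 0, 0, 0, 3.5]],
], squeeze=50)

```text
clock: 19.25
position: [0.5752, -0.0584, 0.3035]
eef_rot: [0.963, -0.071, 0.258, 0.011]
contact_force: [-0.3, 0.6, -1.4]
finger_gap: 0.0395
finger_force: 51.8
```

```bash
cat >> h.py <<'E'
def tops():
    "carrier top plane and far face in tool frame (grasp at 0)"
    s=env.read_state();T=R.from_quat(s["eef_rot"]).as_matrix()
    p,W=cloud("wrist");L=(W-s["position"])@T*1000+[0,0,8]
    f=np.isfinite(L[...,0])&(np.abs(L[...,1])<16)&(p.min(-1)>120)
    t=L[f&(np.abs(L[...,0])<15)&(L[...,2]<-4)&(L[...,2]>-22)];e=L[f&(L[...,0]>12)&(L[...,0]<26)&(L[...,2]>-8)&(L[...,2]<15)]
    z=np.median(t[:,2]);t=t[np.abs(t[:,2]-z)<2.5];c=np.polyfit(t[:,0],t[:,2],1)
    print("top n",len(t),"z",round(z,1),"slope deg",round(np.rad2deg(np.arctan(c[0])),1),"x",np.round(np.percentile(t[:,0],[2,98]),1),"far face n",len(e),"x",np.round(np.median(e[:,0]),1))
    return p,W
E
python3 -c "
from h import *
where();s,T=st();print(RF.T@s['contact_force'])
p,W=tops();P=W.reshape(-1,3);P=P[np.isfinite(P[:,0])];L=(P-O)@RF*1000
k=(np.abs(L[:,0])<35)&(L[:,1]>-110)&(L[:,1]<90)
L=L[k]
lip=L[(np.abs(L[:,2]-14)<2.5)&(np.abs(L[:,1]+20)<50)&(np.abs(L[:,0])<26)];print('lip n',len(lip),'z',np.median(lip[:,2]),'x',np.percentile(lip[:,0],[1,99]))
u=lip[:,0];h=np.histogram(u,bins=np.arange(-26,27,2));print(h[0])
f=L[(np.abs(L[:,2])<2.5)&(np.abs(L[:,0])<9)];print('floor n',len(f),np.median(f[:,2]) if len(f) else '','y',np.percentile(f[:,1],[1,99]))
m=L[(L[:,1]<-60)&(L[:,2]>-5)&(L[:,2]<25)];print('mouth y',np.percentile(m[:,1],[0.5,2,5]),'z max by y',[(y,np.percentile(m[np.abs(m[:,1]-y)<2][:,2],98).round(1)) for y in(-88,-84,-80,-76,-72)])
stp=L[(L[:,2]>25)&(L[:,2]<36)&(L[:,1]>0)];print('stop y',np.percentile(stp[:,1],[1,50]),'x',np.percentile(stp[:,0],[1,99]))
"
```

```text
G rail mm [  -2.1 -122.8   71. ]
t 19.25 pos [ 0.5752 -0.0584  0.3035] tool
 [[ 0.857 -0.142  0.496]
 [-0.13  -0.99  -0.058]
 [ 0.499 -0.015 -0.866]] 
q [ 0.007  0.468  0.022  1.945  0.176  0.211 -1.855] F [-0.3  0.6 -1.4] gap 0.0395 51.8
[-1.04826564  0.55280177 -1.0616872 ]
top n 2451 z -13.0 slope deg -0.8 x [-9.3 14.8] far face n 1624 x 18.7
lip n 4442 z 15.14714610149397 x [-21.1706384   20.61535653]
[  0   3 230 338 336 339 343 440  12  10  12   9  13  17  11  13  15  75
 377 383 390 416 392 268   0   0]
floor n 2995 1.0285222084671624 y [-86.9197569   23.63694243]
mouth y [-88.29983824 -87.96935999 -87.12495642] z max by y [(-88, np.float64(15.8)), (-84, np.float64(15.9)), (-80, np.float64(15.7)), (-76, np.float64(15.9)), (-72, np.float64(16.1))]
stop y [23.15037774 28.23885487] x [-16.10305156  16.92898531]
```

The rail, the mouth and the held carrier are all measured within about 1 mm, and the carrier is aligned to −0.8°. I descend and feed it in.

drive_tool([
  [[0, 0, 1, 0, 3.5], [0, 0, 1, 0, 3.5], [0, 0, 0.9, 0, 3.5], [0, 0, 0.5, 0, 3.5], [0, 0, 0, 0, 3.5], [0, 0, 0, 0, 3.5]],
])

```text
clock: 19.9
position: [0.5919, -0.0611, 0.2739]
eef_rot: [0.963, -0.071, 0.258, 0.012]
contact_force: [0.2, 0.0, -1.2]
finger_gap: 0.0399
finger_force: 51.8
```

```bash
python3 -c "
from h import *
where();s,T=st();print(RF.T@s['contact_force'])"
```

```text
G rail mm [  -2.3 -123.3   36.8]
t 19.9 pos [ 0.5919 -0.0611  0.2739] tool
 [[ 0.857 -0.143  0.496]
 [-0.131 -0.99  -0.059]
 [ 0.499 -0.014 -0.867]] 
q [ 0.004  0.538  0.036  1.942  0.18   0.144 -1.859] F [ 0.2  0.  -1.2] gap 0.0399 51.8
[-0.44265628  0.05548385 -1.10506214]
```

drive_tool([
  [[-0.02, -1, -0.02, 0, 3.5], [-0.02, -1, -0.02, 0, 3.5], [-0.02, -1, 0, 0, 3.5], [-0.02, -0.8, 0, 0, 3.5], [0, 0, 0, 0, 3.5]],
])

```text
clock: 20.4
position: [0.5965, -0.0222, 0.2747]
eef_rot: [0.963, -0.07, 0.258, 0.011]
contact_force: [0.5, -0.1, -1.6]
finger_gap: 0.0393
finger_force: 51.8
```

```bash
python3 -c "
from h import *
where();s=env.read_state();print(RF.T@s['contact_force']);tops()"
```

```text
G rail mm [ -2.2 -84.1  37.7]
[-0.32729362 -0.07237352 -1.60700508]
top n 2460 z -13.0 slope deg -0.9 x [-10.6  14.8] far face n 1629 x 18.7
```

drive_tool([
  [[0, -0.3, 0.12, 0, 3.5], [-0.02, -0.7, 0.03, 0, 3.5], [-0.02, -1, 0.02, 0, 3.5], [-0.02, -1, 0.01, 0, 3.5], [-0.02, -1, 0.01, 0, 3.5], [-0.02, -1, 0.01, 0, 3.5], [-0.02, -0.8, 0, 0, 3.5], [0, 0, 0, 0, 3.5]],
])

```text
clock: 21.25
position: [0.6047, 0.0353, 0.2728]
eef_rot: [0.963, -0.07, 0.258, 0.011]
contact_force: [-0.6, 0.9, -1.6]
finger_gap: 0.0394
finger_force: 51.8
```

```bash
python3 -c "
from h import *
where();s=env.read_state();print(RF.T@s['contact_force']);p,W=tops();cv2.imwrite('pics/w8.png',p[:,:,::-1])"
```

```text
G rail mm [ -2.5 -26.   35.8]
[-1.35913432  0.85308896 -1.01273971]
top n 2453 z -13.0 slope deg -1.0 x [-10.3  14.8] far face n 1621 x 18.8
```

View pics/w8.png

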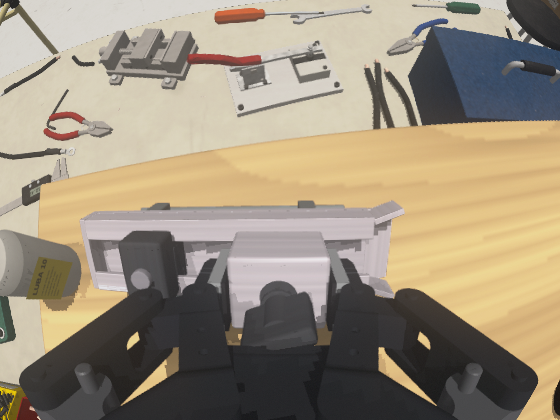

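The wrist view shows the carrier (278,285) seated in the channel between the lips, with the stop (147,265) ahead. I release it, and will push it on from behind with closed fingers.

drive_tool([
  [[0, 0, 0, 0, 5.0], [0, 0, 0, 0, 5.0], [0, 0, 0, 0, 5.0], [0, 0, -2, 0, 5.0], [0, 0, -2, 0, 5.0], [0, 0, -2, 0, 5.0], [0, 0.8, 0, 0, 3], [0, 1.5, 0, 0, 0], [0, 1.5, 0, 0, 0], [0, 0.7, 0, 0, 0], [0, 0, 0, 0, 0], [0, 0, 0, 0, 0]],
])

```text
clock: 22.5
position: [0.5686, -0.0069, 0.3239]
eef_rot: [0.963, -0.071, 0.258, 0.012]
contact_force: [-0.8, -0.1, 0.4]
finger_gap: -0.0
finger_force: 0.0
```

```bash
cat >> h.py <<'E'
def carr():
    "carrier in rail coords from wrist cloud"
    p,W=cloud("wrist");L=(W-O)@RF*1000;b=np.isfinite(L[...,0])
    t=L[b&(p.min(-1)>110)&(np.abs(L[...,0])<20)&(np.abs(L[...,2]-47.5)<3.5)&(L[...,1]<30)]
    if len(t)>50: print("block top n",len(t),"z",np.median(t[:,2]).round(1),"x",np.percentile(t[:,0],[1,99]).round(1),"y",np.percentile(t[:,1],[1,99]).round(1))
    g=L[b&(p.max(-1)<110)&(np.abs(L[...,0])<25)&(L[...,2]>71)&(L[...,2]<84)&(L[...,1]<25)&(L[...,1]>-60)]
    if len(g)>20: r=cv2.minAreaRect(g[:,:2].astype(np.float32));print("wing n",len(g),"z98",np.percentile(g[:,2],98).round(1),r)
    s_=L[b&(p.max(-1)<110)&(np.abs(L[...,0])<15)&(np.abs(L[...,2]-34)<5)&(L[...,1]>10)&(L[...,1]<60)]
    if len(s_)>20: print("stop y",np.percentile(s_[:,1],[1,50]).round(1))
    return p
E
python3 -c "
from h import *
where();s,T=st();print(RF.T@s['contact_force']);carr()"
```

```text
G rail mm [ -3.3 -72.5  95.3]
t 22.5 pos [ 0.5686 -0.0069  0.3239] tool
 [[ 0.857 -0.143  0.495]
 [-0.131 -0.99  -0.059]
 [ 0.499 -0.014 -0.867]] 
q [-0.197  0.43   0.149  1.935  0.133  0.27  -1.915] F [-0.8 -0.1  0.4] gap -0.0 0.0
[-0.50566579 -0.22990274  0.71804676]
block top n 2325 z 48.3 x [-18.6  13.8] y [-48.3  -9.4]
wing n 918 z98 80.2 ((-3.5561559200286865, -29.777053833007812), (9.409463882446289, 24.6279296875), 18.775480270385742)
stop y [23.9 31.1]
```

drive_tool([
  [[0, 0, 2, 0, 0], [0, 0, 2, 0, 0], [0.1, 0, 1.3, 0, 0], [0, 0, 0, 0, 0], [-0.02, -1, 0.01, 0, 0], [-0.02, -1, 0.01, 0, 0], [-0.02, -0.7, 0.01, 0, 0], [-0.02, -0.5, 0, 0, 0], [0, -0.3, 0, 0, 0], [0, 0, 0, 0, 0]],
])

```text
clock: 23.55
position: [0.5979, 0.0129, 0.2796]
eef_rot: [0.963, -0.078, 0.257, 0.018]
contact_force: [-15.1, -70.0, 14.7]
finger_gap: -0.0003
finger_force: 36.4
```

```bash
python3 -c "
from h import *
where();s,T=st();print(RF.T@s['contact_force']);carr()"
```

```text
G rail mm [ -2.5 -49.1  43.6]
t 23.55 pos [0.5979 0.0129 0.2796] tool
 [[ 0.856 -0.16   0.492]
 [-0.141 -0.987 -0.076]
 [ 0.497 -0.005 -0.868]] 
q [-0.28   0.547  0.218  1.915  0.12   0.188 -1.967] F [-15.1 -70.   14.7] gap -0.0003 36.4
[  2.19189928 -71.35289807  15.64427526]
block top n 2708 z 47.5 x [-7.8 14.6] y [-55.2   4.3]
wing n 4083 z98 83.5 ((-0.7657756805419922, -34.34342956542969), (50.6441764831543, 26.69189453125), 88.21509552001953)
stop y [23.6 30.6]
```

drive_tool([
  [[0, 0.5, 0, 0, 0], [0, 0.6, 0, 0, 0], [0, 0.5, -0.5, 0, 0], [0, 0.5, -2, 0, 0], [0, 0, -2.5, 0, 0], [0, 0, 0, 0, 0]],
])

```text
clock: 24.2
position: [0.5718, 0.0069, 0.3248]
eef_rot: [0.963, -0.071, 0.26, 0.011]
contact_force: [0.9, -0.6, -1.0]
finger_gap: -0.0001
finger_force: 0.0
```

```bash
python3 -c "
from h import *
where();s,T=st();print(RF.T@s['contact_force']);p=carr();cv2.imwrite('pics/w9.png',p[:,:,::-1])
p,W=cloud('wrist');L=(W-O)@RF*1000
b=np.isfinite(L[...,0])&(p.min(-1)>110)&(np.abs(L[...,0])<17)&(L[...,2]>40)&(L[...,2]<56)
t=L[b]
for y in range(-50,16,4):
    k=np.abs(t[:,1]-y)<2
    print(y,k.sum(),np.median(t[k,2]).round(1) if k.any() else '',np.percentile(t[k,0],[2,98]).round(1) if k.any() else '')
"
```

```text
G rail mm [ -1.6 -58.4  95.4]
t 24.2 pos [0.5718 0.0069 0.3248] tool
 [[ 0.855 -0.143  0.499]
 [-0.131 -0.99  -0.058]
 [ 0.502 -0.016 -0.865]] 
q [-0.248  0.436  0.18   1.927  0.128  0.273 -1.937] F [ 0.9 -0.6 -1. ] gap -0.0001 0.0
[ 0.32817949 -0.47677689 -1.32372456]
block top n 2219 z 47.2 x [-18.2  12. ] y [-44.1  -5.3]
wing n 918 z98 82.9 ((-1.6218342781066895, -37.100502014160156), (9.509905815124512, 50.29963684082031), 20.99725914001465)
stop y [23.9 31.7]
-50 0  
-46 0  
-42 270 47.4 [-14.   11.9]
-38 353 47.5 [-16.   11.8]
-34 290 47.6 [-16.2  11.9]
-30 196 47.8 [-2.1 12. ]
-26 162 47.8 [ 0.5 12. ]
-22 155 47.9 [ 1.3 11.8]
-18 175 47.8 [-2.3 12. ]
-14 240 47.7 [-8.4 11.7]
-10 273 47.4 [-10.4  11.9]
-6 286 47.2 [-15.5  11.7]
-2 15 46.4 [-14.8   8.5]
2 0  
6 0  
10 0  
14 0
```

The straight push jammed at about 70 N, high on the block, after only 4 mm. The stop is still at y ≈ 23.7. With the tool aligned to the rail I can now use the intended grip across x. I turn the tool a quarter turn.

drive_tool([
  [[0, 0, -1, -0.143, 6.5], [0, 0, 0, -0.143, 6.5], [0, 0, 0, -0.143, 6.5], [0, 0, 0, -0.143, 6.5], [0, 0, 0, -0.143, 6.5], [0, 0, 0, -0.143, 6.5], [0, 0, 0, -0.143, 6.5], [0, 0, 0, -0.143, 6.5], [0, 0, 0, -0.143, 6.5], [0, 0, 0, -0.143, 6.5], [0, 0, 0, -0.143, 6.5], [0, 0, 0, 0, 6.5]],
])

```text
clock: 25.5
position: [0.5673, 0.0072, 0.3298]
eef_rot: [0.73, 0.633, 0.174, 0.191]
contact_force: [-0.3, -0.3, -0.0]
finger_gap: 0.065
finger_force: 0.0
```

```bash
python3 -c "
from h import *
where();s,T=st();print(np.round(RF.T@T,3));goG(-3,-24.7,95);goG(-3,-24.7,41);carr()"
```

```text
G rail mm [ -3.  -58.7 101.9]
t 25.5 pos [0.5673 0.0072 0.3298] tool
 [[ 0.138  0.858  0.495]
 [ 0.99  -0.126 -0.059]
 [ 0.012  0.498 -0.867]] 
q [ 0.017  0.421 -0.233  1.918  0.681  0.383 -0.897] F [-0.3 -0.3 -0. ] gap 0.065 0.0
[[ 0.014  1.001 -0.002]
 [ 1.    -0.014  0.006]
 [ 0.006 -0.002 -1.001]]
tool cm [ 3.39 -0.05  0.69]
tool cm [ 3.36 -0.04  6.1 ]
block top n 1901 z 49.6 x [-19.5  10.1] y [-42.8  -4. ]
wing n 1061 z98 80.8 ((-10.789775848388672, -22.83624267578125), (10.604659080505371, 24.508224487304688), 23.414133071899414)
stop y [24.1 34. ]
```

drive_tool([
  [[1.7, 0.1, 0, 0, 6.5], [1.7, 0.1, 0, 0, 6.5], [0, 0, 2, 0, 6.5], [0, 0, 2, 0, 6.5], [0, 0, 2, 0, 6.5], [0, 0, 0, 0, 6.5], [0, 0, 0, 0, 3], [0, 0, 0, 0, 3], [0, 0, 0, 0, 3], [0, 0, 0, 0, 3], [0, 0, 0, 0, 3]],
], squeeze=40)

```text
clock: 26.65
position: [0.6034, 0.0372, 0.2808]
eef_rot: [0.731, 0.631, 0.175, 0.191]
contact_force: [-6.2, 0.3, 6.5]
finger_gap: 0.0328
finger_force: 40.0
```

```bash
python3 -c "
from h import *
where();s,T=st();print(np.round(RF.T@s['contact_force'],1),np.round(RF.T@T,3));carr()"
```

```text
G rail mm [  0.1 -24.3  43.5]
t 26.65 pos [0.6034 0.0372 0.2808] tool
 [[ 0.141  0.856  0.497]
 [ 0.99  -0.129 -0.059]
 [ 0.014  0.5   -0.866]] 
q [-0.134  0.542 -0.091  1.89   0.789  0.289 -1.061] F [-6.2  0.3  6.5] gap 0.0328 40.0
[-2.1 -0.5  8.7] [[ 0.018  1.001  0.   ]
 [ 1.    -0.018  0.006]
 [ 0.006  0.    -1.001]]
block top n 3013 z 47.4 x [-15.9  16.6] y [-42.4  -3.7]
wing n 2603 z98 82.5 ((-0.33481788635253906, -22.168886184692383), (23.047088623046875, 50.02204895019531), 87.71975708007812)
stop y [24.6 35.5]
```

Now it is gripped as intended, upright in the channel. I slide it towards the stop.

drive_tool([
  [[0, 0, -0.1, 0, 3], [0.7, 0, 0, 0, 3], [0.7, 0, 0, 0, 3], [0.6, 0, 0, 0, 3], [0, 0, 0, 0, 3], [0, 0, 0, 0, 3]],
])

```text
clock: 27.3
position: [0.6059, 0.0571, 0.2809]
eef_rot: [0.731, 0.632, 0.174, 0.191]
contact_force: [-0.5, -0.5, -2.0]
finger_gap: 0.0331
finger_force: 39.7
```

```bash
python3 -c "
from h import *
where();s,T=st();print(np.round(RF.T@s['contact_force'],1));carr()"
```

```text
G rail mm [ 0.1 -4.2 43.6]
t 27.3 pos [0.6059 0.0571 0.2809] tool
 [[ 0.141  0.857  0.496]
 [ 0.99  -0.128 -0.059]
 [ 0.013  0.499 -0.867]] 
q [-0.182  0.549 -0.082  1.872  0.783  0.312 -1.088] F [-0.5 -0.5 -2. ] gap 0.0331 39.7
[-1.4 -0.6 -1.5]
block top n 3005 z 47.5 x [-15.9  16.7] y [-22.4  16. ]
wing n 2609 z98 82.5 ((-0.4083080291748047, -2.3081302642822266), (22.720182418823242, 50.06889343261719), 87.57662200927734)
stop y [16.1 35.6]
```

drive_tool([
  [[0.4, 0, 0, 0, 3], [0.1, 0, 0, 0, 3], [0.1, 0, 0, 0, 3], [0.1, 0, 0, 0, 3], [0, 0, 0, 0, 3]],
])

```text
clock: 27.85
position: [0.6067, 0.063, 0.281]
eef_rot: [0.731, 0.632, 0.173, 0.191]
contact_force: [-0.1, -4.5, -0.3]
finger_gap: 0.0333
finger_force: 40.1
```

```bash
python3 -c "
from h import *
where();s,T=st();print(np.round(RF.T@s['contact_force'],1));carr()"
```

```text
G rail mm [ 0.2  1.8 43.7]
t 27.85 pos [0.6067 0.063  0.281 ] tool
 [[ 0.142  0.857  0.495]
 [ 0.99  -0.129 -0.061]
 [ 0.012  0.499 -0.867]] 
q [-0.197  0.551 -0.078  1.865  0.782  0.321 -1.098] F [-0.1 -4.5 -0.3] gap 0.0333 40.1
[ 0.3 -4.5 -0.5]
block top n 2945 z 47.5 x [-15.8  16.8] y [-16.5  22.3]
wing n 2625 z98 82.6 ((-0.3230400085449219, 4.002768516540527), (23.186105728149414, 50.00521469116211), 87.84890747070312)
stop y [22.2 36. ]
```

drive_tool([
  [[0.1, 0, 0, 0, 3], [0.1, 0, 0.1, 0, 3], [0, 0, 0, 0, 3]],
])

```text
clock: 28.2
position: [0.6068, 0.0634, 0.2805]
eef_rot: [0.732, 0.631, 0.172, 0.192]
contact_force: [-18.3, -12.1, 15.5]
finger_gap: 0.0334
finger_force: 42.1
```

```bash
python3 -c "
from h import *
where();s,T=st();print(np.round(RF.T@s['contact_force'],1))"
```

```text
G rail mm [-0.1  2.1 43.3]
t 28.2 pos [0.6068 0.0634 0.2805] tool
 [[ 0.144  0.857  0.494]
 [ 0.989 -0.13  -0.064]
 [ 0.01   0.498 -0.867]] 
q [-0.202  0.553 -0.074  1.864  0.783  0.324 -1.101] F [-18.3 -12.1  15.5] gap 0.0334 42.1
[ -6.7 -14.3  21.7]
```

It is firm against the stop: 14 N along y while the position no longer changes. Now I release, rise, and rewind the tool so that one grip can make most of the turns.

drive_tool([
  [[0, 0, 0, 0, 5.5], [0, 0, 0, 0, 5.5], [0, 0, 0, 0, 5.5], [0, 0, -2, 0, 5.5], [0, 0, -2, 0, 5.5], [0, 0, -2.5, -0.146, 5.5], [0, 0, -0.5, -0.146, 5.5], [0, 0, 0, -0.146, 5.5], [0, 0, 0, -0.146, 5.5], [0, 0, 0, -0.146, 5.5], [0, 0, 0, -0.146, 5.5], [0, 0, 0, -0.146, 5.5]],
])

```text
clock: 29.4
position: [0.5731, 0.0702, 0.3409]
eef_rot: [0.326, 0.909, 0.058, 0.252]
contact_force: [-0.8, 0.6, 0.3]
finger_gap: 0.0551
finger_force: 0.0
```

drive_tool([
  [[0, 0, 0, -0.146, 5.5], [0, 0, 0, -0.146, 5.5], [0, 0, 0, -0.146, 5.5], [0, 0, 0, -0.146, 5.5], [0, 0, 0, -0.146, 5.5], [0, 0, 0, -0.146, 5.5], [0, 0, 0, -0.146, 5.5], [0, 0, 0, -0.146, 5.5]],
])

```text
clock: 30.2
position: [0.573, 0.0701, 0.3409]
eef_rot: [-0.23, 0.938, -0.091, 0.242]
contact_force: [-0.5, 0.5, 0.0]
finger_gap: 0.0552
finger_force: 0.0
```

```bash
python3 -c "
from h import *
where();s,T=st();print(np.round(RF.T@s['contact_force'],1),np.round(RF.T@T,3));p=carr();cv2.imwrite('pics/w10.png',p[:,:,::-1])"
```

```text
G rail mm [  0.4   4.5 112.8]
t 30.2 pos [0.573  0.0701 0.3409] tool
 [[-0.777 -0.387  0.496]
 [-0.475  0.878 -0.059]
 [-0.413 -0.281 -0.866]] 
q [ 0.182  0.491 -0.744  1.847  1.027  0.699  0.878] F [-0.5  0.5  0. ] gap 0.0552 0.0
[-0.5  0.4  0.3] [[-0.822 -0.572 -0.   ]
 [-0.572  0.821  0.006]
 [-0.003  0.005 -1.001]]
block top n 1704 z 48.6 x [-19.8   8.3] y [-18.1  20.7]
wing n 788 z98 80.6 ((-12.900188446044922, 1.399092674255371), (8.170516014099121, 25.04071807861328), 21.008623123168945)
stop y [25.8 34.7]
```

drive_tool([
  [[0, 0, 0, -0.148, 5.5], [0, 0, 0, -0.148, 5.5], [0, 0, 0, -0.148, 5.5], [0, 0, 0, -0.148, 5.5], [0, 0, 0, -0.148, 5.5], [0, 0, 0, -0.148, 5.5], [0, 0, 0, -0.148, 5.5], [0, 0, 0, -0.148, 5.5], [0, 0, 0, -0.146, 5.5], [0, 0, 0, 0, 5.5]],
])

```text
clock: 31.25
position: [0.573, 0.07, 0.3407]
eef_rot: [0.758, -0.599, 0.22, -0.135]
contact_force: [0.7, 0.4, 0.5]
finger_gap: 0.0548
finger_force: 0.0
```

```bash
python3 -c "
from h import *
where();s,T=st();print(np.round(RF.T@T,3));goG(-1,2,75);carr()"
```

```text
G rail mm [  0.3   4.3 112.6]
t 31.25 pos [0.573  0.07   0.3407] tool
 [[ 0.186 -0.848  0.495]
 [-0.967 -0.246 -0.059]
 [ 0.172 -0.468 -0.867]] 
q [ 0.308  0.556 -0.994  1.844  1.144  0.845  2.107] F [0.7 0.4 0.5] gap 0.0548 0.0
[[ 3.540e-01 -9.370e-01 -1.000e-03]
 [-9.360e-01 -3.540e-01  6.000e-03]
 [-6.000e-03 -1.000e-03 -1.001e+00]]
tool cm [0.19 0.21 3.74]
block top n 1669 z 49.5 x [-19.3   9.6] y [-18.   20.9]
wing n 746 z98 80.7 ((-11.036544799804688, 1.9752435684204102), (10.385749816894531, 25.627782821655273), 26.838247299194336)
stop y [23.8 34.8]
```

View pics/w10.png

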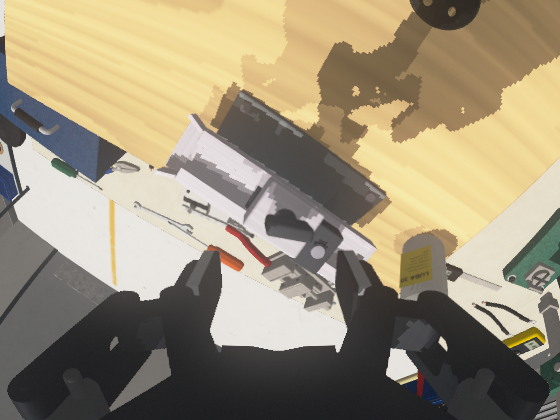

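The last allowed view shows the block touching the dark stop at about (318,250). The wing lies at (287,225), in line with the pads. I go down and grip the wing.

drive_tool([
  [[0.1, 0.1, 1.5, 0, 5.5], [0.1, 0.1, 1.5, 0, 5.5], [0, 0, 0.7, 0, 5.5], [0, 0, 0, 0, 5.5], [0, 0, 0, 0, 0.3], [0, 0, 0, 0, 0.3], [0, 0, 0, 0, 0.3], [0, 0, 0, 0, 0.3], [0, 0, 0, 0, 0.3], [0, 0, 0, 0, 0.3], [0, 0, 0, 0, 0.3]],
], squeeze=60)

```text
clock: 32.4
position: [0.5899, 0.0653, 0.3083]
eef_rot: [0.758, -0.599, 0.22, -0.135]
contact_force: [-3.8, -1.4, 3.9]
finger_gap: 0.0065
finger_force: 63.1
```

```bash
python3 -c "
from h import *
where();s,T=st();print(np.round(RF.T@s['contact_force'],1),np.round(RF.T@T,3));carr()"
```

```text
G rail mm [-0.8  1.9 75.9]
t 32.4 pos [0.5899 0.0653 0.3083] tool
 [[ 0.186 -0.848  0.496]
 [-0.967 -0.246 -0.059]
 [ 0.172 -0.469 -0.866]] 
q [ 0.283  0.618 -0.946  1.857  1.24   0.81   2.039] F [-3.8 -1.4  3.9] gap 0.0065 63.1
[-1.1 -1.9  5.2] [[ 0.354 -0.937 -0.   ]
 [-0.936 -0.354  0.005]
 [-0.006 -0.002 -1.001]]
block top n 1736 z 47.0 x [-17.4  15.6] y [-18.5   6.1]
wing n 1563 z98 83.5 ((-1.6658604145050049, -3.537485122680664), (27.93632698059082, 28.341310501098633), 55.88378143310547)
stop y [28.9 42.2]
```

drive_tool([
  [[0, 0, 0.1, 0, 0.3], [0, 0, 0.1, 0, 0.3], [0, 0, 0, 0, 0.3]],
])

```text
clock: 32.75
position: [0.5907, 0.0654, 0.3072]
eef_rot: [0.758, -0.599, 0.221, -0.135]
contact_force: [-18.2, -3.6, 20.6]
finger_gap: 0.0066
finger_force: 66.2
```

```bash
python3 -c "
from h import *
where();s=env.read_state();print(np.round(RF.T@s['contact_force'],1))"
```

```text
G rail mm [-0.7  2.1 74.5]
[-4.9 -5.9 26.7]
```

drive_tool([
  [[0, 0, -0.07, 0, 0.3], [0, 0, 0.014, 0.14, 0.3], [0, 0, 0.013, 0.14, 0.3], [0, 0, 0.013, 0.14, 0.3], [0, 0, 0.013, 0.14, 0.3], [0, 0, 0.013, 0.14, 0.3]],
])

```text
clock: 33.35
position: [0.5904, 0.0654, 0.3068]
eef_rot: [-0.505, 0.824, -0.16, 0.203]
contact_force: [-17.3, -1.7, 14.1]
finger_gap: 0.0062
finger_force: 65.4
```

```bash
python3 -c "
from h import *
where();s,T=st();print(np.round(RF.T@s['contact_force'],1),np.round(s['moment'],2),np.round(RF.T@T,3))"
```

```text
G rail mm [-1.1  2.  74.3]
t 33.35 pos [0.5904 0.0654 0.3068] tool
 [[-0.409 -0.766  0.496]
 [-0.896  0.44  -0.059]
 [-0.173 -0.468 -0.866]] 
q [ 0.235  0.592 -0.845  1.86   1.204  0.743  1.358] F [-17.3  -1.7  14.1] gap 0.0062 65.4
[-7.6 -3.9 20.7] [-0.57  2.27 -0.33] [[-3.380e-01 -9.430e-01 -1.000e-03]
 [-9.420e-01  3.370e-01  5.000e-03]
 [-5.000e-03  3.000e-03 -1.001e+00]]
```

drive_tool([
  [[0, 0, 0.013, 0.145, 0.3], [0, 0, 0.013, 0.145, 0.3], [0, 0, 0.013, 0.145, 0.3], [0, 0, 0.013, 0.145, 0.3], [0, 0, 0.013, 0.145, 0.3], [0, 0, 0.013, 0.145, 0.3], [0, 0, 0.013, 0.145, 0.3], [0, 0, 0.013, 0.145, 0.3], [0, 0, 0.013, 0.145, 0.3], [0, 0, 0.013, 0.145, 0.3], [0, 0, 0.013, 0.145, 0.3]],
])

```text
clock: 34.45
position: [0.5909, 0.0662, 0.3054]
eef_rot: [0.237, 0.937, 0.034, 0.256]
contact_force: [-18.5, 5.0, 13.0]
finger_gap: 0.0066
finger_force: 65.3
```

```bash
python3 -c "
from h import *
where();s,T=st();print(np.round(RF.T@s['contact_force'],1),np.round(RF.T@T,3));carr()"
```

```text
G rail mm [-1.6  2.8 72.9]
t 34.45 pos [0.5909 0.0662 0.3054] tool
 [[-0.757  0.426  0.495]
 [ 0.461  0.886 -0.058]
 [-0.463  0.185 -0.867]] 
q [ 0.082  0.534 -0.562  1.865  1.072  0.575 -0.135] F [-18.5   5.   13. ] gap 0.0066 65.3
[-10.    2.6  20.8] [[-9.340e-01  3.600e-01 -1.000e-03]
 [ 3.600e-01  9.330e-01  7.000e-03]
 [ 4.000e-03  6.000e-03 -1.001e+00]]
block top n 1172 z 47.4 x [-17.9  14.4] y [-17.3  21.7]
wing n 1677 z98 83.5 ((-4.305006980895996, 5.1288557052612305), (27.67534065246582, 27.841693878173828), 13.48498249053955)
stop y [24.3 34.6]
```

drive_tool([
  [[0, 0, 0.013, 0.145, 0.3], [0, 0, 0.013, 0.145, 0.3], [0, 0, 0.013, 0.145, 0.3], [0, 0, 0.013, 0.145, 0.3], [0, 0, 0.013, 0.145, 0.3], [0, 0, 0.013, 0.145, 0.3], [0, 0, 0.013, 0.145, 0.3], [0, 0, 0.013, 0.145, 0.3], [0, 0, 0.013, 0.145, 0.3], [0, 0, 0.013, 0.145, 0.3], [0, 0, 0.013, 0.145, 0.3]],
])

```text
clock: 35.6
position: [0.5923, 0.0665, 0.3046]
eef_rot: [0.835, 0.485, 0.208, 0.154]
contact_force: [-13.3, 5.8, 14.4]
finger_gap: 0.007
finger_force: 65.2
```

```bash
python3 -c "
from h import *
where();s,T=st();print(np.round(RF.T@s['contact_force'],1),np.round(RF.T@T,3))"
```

```text
G rail mm [-0.8  3.3 71.6]
t 35.6 pos [0.5923 0.0665 0.3046] tool
 [[ 0.443  0.746  0.497]
 [ 0.874 -0.482 -0.057]
 [ 0.197  0.46  -0.866]] 
q [-0.15   0.5   -0.173  1.87   0.793  0.392 -1.484] F [-13.3   5.8  14.4] gap 0.007 65.2
[-4.9  4.1 19.5] [[ 0.382  0.925  0.   ]
 [ 0.925 -0.382  0.008]
 [ 0.008 -0.003 -1.001]]
```

drive_tool([
  [[0.06, 0, 0.013, 0.145, 0.3], [0, 0, 0.013, 0.145, 0.3], [0, 0, 0.013, 0.145, 0.3], [0, 0, 0.013, 0.145, 0.3], [0, 0, 0.013, 0.145, 0.3], [0, 0, 0.013, 0.145, 0.3], [0, 0, 0.01, 0.145, 0.3], [0, 0, 0.005, 0.145, 0.3], [0, 0, 0, 0.145, 0.3]],
])

```text
clock: 36.5
position: [0.5929, 0.0658, 0.3046]
eef_rot: [0.958, -0.123, 0.259, -0.003]
contact_force: [-21.8, 0.8, 26.9]
finger_gap: 0.0066
finger_force: 67.4
```

```bash
python3 -c "
from h import *
where();s,T=st();print(np.round(RF.T@s['contact_force'],1),np.round(RF.T@T,3));carr()"
```

```text
G rail mm [-0.2  2.8 71.2]
t 36.5 pos [0.5929 0.0658 0.3046] tool
 [[ 0.836 -0.233  0.497]
 [-0.236 -0.97  -0.058]
 [ 0.496 -0.069 -0.866]] 
q [-0.351  0.505  0.157  1.875  0.347  0.288 -2.367] F [-21.8   0.8  26.9] gap 0.0066 67.4
[-5.4 -2.  34.2] [[ 9.930e-01 -1.270e-01  1.000e-03]
 [-1.270e-01 -9.920e-01  6.000e-03]
 [ 0.000e+00 -7.000e-03 -1.001e+00]]
block top n 1783 z 47.0 x [-1.7 16.4] y [-18.   20.8]
wing n 1354 z98 82.9 ((3.5991835594177246, -0.8640956878662109), (28.014047622680664, 28.05771827697754), 27.652891159057617)
stop y [24.  33.8]
```

The force rose to 34 N, so the screw is probably at its end. To check, I ease to about 20 N and turn a little. If it still sinks, the force will drop.

drive_tool([
  [[0, 0, -0.05, 0, 0.3], [0, 0, 0, 0, 0.3]],
])

```text
clock: 36.75
position: [0.5928, 0.0659, 0.3047]
eef_rot: [0.958, -0.12, 0.259, -0.002]
contact_force: [-14.5, 0.9, 20.9]
finger_gap: 0.0066
finger_force: 66.0
```

```bash
python3 -c "
from h import *
where();s=env.read_state();print(np.round(RF.T@s['contact_force'],1))"
```

```text
G rail mm [-0.2  2.8 71.3]
[-2.1 -0.9 25.4]
```

drive_tool([
  [[0, 0, 0, 0.12, 0.3], [0, 0, 0, 0.12, 0.3], [0, 0, 0, 0.1, 0.3], [0, 0, 0, 0, 0.3]],
])

```text
clock: 37.15
position: [0.5927, 0.0656, 0.3047]
eef_rot: [0.924, -0.282, 0.255, -0.046]
contact_force: [-16.1, -0.3, 21.1]
finger_gap: 0.0068
finger_force: 66.2
```

```bash
python3 -c "
from h import *
where();s,T=st();print(np.round(RF.T@s['contact_force'],1))"
```

```text
G rail mm [-0.3  2.5 71.3]
t 37.15 pos [0.5927 0.0656 0.3047] tool
 [[ 0.711 -0.498  0.497]
 [-0.545 -0.837 -0.059]
 [ 0.445 -0.229 -0.866]] 
q [-0.395  0.51   0.23   1.876  0.206  0.276 -2.57 ] F [-16.1  -0.3  21.1] gap 0.0068 66.2
[-3.3 -2.3 26.2]
```

Force and position held steady while turning, which suggests it is fully down. I release and rise, then measure the wing's height above the block to be sure.

drive_tool([
  [[0, 0, -0.06, 0, 0.3], [0, 0, 0, 0, 6], [0, 0, 0, 0, 6], [0, 0, 0, 0, 6], [0, 0, 0, 0, 6], [0, 0, -1.5, -0.14, 6], [0, 0, -1.5, -0.14, 6], [0, 0, -1.5, -0.14, 6], [0, 0, -0.5, -0.14, 6], [0, 0, 0, -0.14, 6], [0, 0, 0, -0.14, 6], [0, 0, 0, 0, 6]],
])

```text
clock: 38.35
position: [0.5678, 0.0683, 0.3476]
eef_rot: [0.958, 0.122, 0.251, 0.063]
contact_force: [0.5, -0.0, -1.2]
finger_gap: 0.0601
finger_force: 0.0
```

```bash
cat >> h.py <<'E'
def depth():
    p,W=cloud("wrist");L=(W-O)@RF*1000;f=np.isfinite(L[...,0])
    t=L[f&(p.min(-1)>110)&(np.abs(L[...,0])<22)&(np.abs(L[...,2]-48)<5)&(L[...,1]<22)&(L[...,1]>-18)]
    for _ in range(5):
        c=np.linalg.lstsq(np.c_[t[:,:2],np.ones(len(t))],t[:,2],rcond=None)[0];e=t[:,2]-t[:,:2]@c[:2]-c[2];t=t[np.abs(e)<max(.7,1.5*e.std())]
    n=np.array([-c[0],-c[1],1]);k=np.linalg.norm(n)
    w=L[f&(p.max(-1)<110)&(np.abs(L[...,0]+6)<24)&(np.abs(L[...,1]-2)<16)&(L[...,2]>60)&(L[...,2]<90)]
    h=(w@n-c[2])/k;hh=np.histogram(h,bins=np.arange(18,36,.5))
    print("plane n",len(t),"slope",np.rad2deg(np.arctan(c[:2])).round(1),"wing height pct",np.percentile(h,[50,80,90,95,99]).round(1));print(dict(zip(hh[1],hh[0])))
    top=w[h>np.percentile(h,95)-2];r=cv2.minAreaRect(top[:,:2].astype(np.float32));print("wing",r)
E
python3 -c "
from h import *
where();s,T=st();print(np.round(RF.T@T,3));carr();depth()"
```

```text
G rail mm [ -0.5   2.  121.1]
t 38.35 pos [0.5678 0.0683 0.3476] tool
 [[ 0.845  0.202  0.496]
 [ 0.265 -0.962 -0.059]
 [ 0.465  0.181 -0.866]] 
q [-0.272  0.404 -0.007  1.863  0.487  0.43  -1.995] F [ 0.5 -0.  -1.2] gap 0.0601 0.0
[[ 9.290e-01  3.720e-01 -1.000e-03]
 [ 3.720e-01 -9.290e-01  5.000e-03]
 [ 2.000e-03 -6.000e-03 -1.001e+00]]
block top n 1847 z 49.2 x [-19.6  10.4] y [-17.6  21.5]
wing n 563 z98 76.9 ((-10.632247924804688, 2.2500972747802734), (8.108758926391602, 25.176523208618164), 66.02820587158203)
stop y [23.9 34.5]
plane n 1342 slope [ 7.2 -0.4] wing height pct [25.4 26.6 27.  27.2 27.6]
{np.float64(18.0): np.int64(18), np.float64(18.5): np.int64(25), np.float64(19.0): np.int64(22), np.float64(19.5): np.int64(18), np.float64(20.0): np.int64(8), np.float64(20.5): np.int64(13), np.float64(21.0): np.int64(14), np.float64(21.5): np.int64(15), np.float64(22.0): np.int64(13), np.float64(22.5): np.int64(18), np.float64(23.0): np.int64(9), np.float64(23.5): np.int64(17), np.float64(24.0): np.int64(25), np.float64(24.5): np.int64(22), np.float64(25.0): np.int64(34), np.float64(25.5): np.int64(90), np.float64(26.0): np.int64(131), np.float64(26.5): np.int64(124), np.float64(27.0): np.int64(68), np.float64(27.5): np.int64(11), np.float64(28.0): np.int64(4), np.float64(28.5): np.int64(0), np.float64(29.0): np.int64(0), np.float64(29.5): np.int64(0), np.float64(30.0): np.int64(0), np.float64(30.5): np.int64(0), np.float64(31.0): np.int64(0), np.float64(31.5): np.int64(0), np.float64(32.0): np.int64(0), np.float64(32.5): np.int64(0), np.float64(33.0): np.int64(0), np.float64(33.5): np.int64(0), np.float64(34.0): np.int64(0), np.float64(34.5): np.int64(0), np.float64(35.0): np.int64(0)}
wing ((-10.919280052185059, 2.173708915710449), (7.767978668212891, 24.384328842163086), 64.38871765136719)
```

The wing's height above the block is about 26.5 mm, which matches fully down (31 − 4.5). For certainty I add one more stroke at a clean 15–20 N. The wing's normal is now at 65°, so I rewind to it.

drive_tool([
  [[0, 0, 0, -0.145, 6], [0, 0, 0, -0.145, 6], [0, 0, 0, -0.145, 6], [0, 0, 0, -0.145, 6], [0, 0, 0, -0.145, 6], [0, 0, 0, -0.145, 6], [0, 0, 0, -0.145, 6], [0, 0, 0, -0.145, 6], [0, 0, 0, -0.145, 6], [0, 0, 0, -0.145, 6], [0, 0, 0, -0.145, 6], [0, 0, 0, -0.145, 6]],
])

```text
clock: 39.65
position: [0.5677, 0.0686, 0.3474]
eef_rot: [0.525, 0.811, 0.114, 0.232]
contact_force: [-0.8, 0.1, 0.4]
finger_gap: 0.0602
finger_force: 0.0
```

drive_tool([
  [[0, 0, 0, -0.145, 6], [0, 0, 0, -0.145, 6], [0, 0, 0, -0.145, 6], [0, 0, 0, -0.145, 4], [0, 0, 0, 0, 4]],
])

```text
clock: 40.15
position: [0.5677, 0.0684, 0.3473]
eef_rot: [0.272, 0.927, 0.043, 0.254]
contact_force: [-0.0, 0.9, -0.2]
finger_gap: 0.04
finger_force: 0.0
```

```bash
python3 -c "
from h import *
where();s,T=st();print(np.round(RF.T@T,3));goG(-8,2,71.5)
print('6mm +x in tool',(RF.T@T).T@[.6,0,0])"
```

```text
G rail mm [ -0.8   2.1 120.9]
t 40.15 pos [0.5677 0.0684 0.3473] tool
 [[-0.722  0.483  0.495]
 [ 0.527  0.848 -0.059]
 [-0.448  0.218 -0.867]] 
q [ 0.117  0.45  -0.622  1.852  0.936  0.642 -0.094] F [-0.   0.9 -0.2] gap 0.04 0.0
[[-9.040e-01  4.300e-01 -1.000e-03]
 [ 4.290e-01  9.040e-01  5.000e-03]
 [ 4.000e-03  5.000e-03 -1.001e+00]]
tool cm [ 0.63 -0.34  4.92]
6mm +x in tool [-0.54268125  0.25776991 -0.0008596 ]
```

drive_tool([
  [[0.3, -0.2, 2, 0, 4], [0.3, -0.15, 2, 0, 4], [0, 0, 0.9, 0, 4], [0, 0, 0, 0, 0.3], [0, 0, 0, 0, 0.3], [0, 0, 0, 0, 0.3], [0, 0, 0, 0, 0.3], [0, 0, 0, 0, 0.3], [-0.27, 0.13, 0, 0, 0.3], [-0.27, 0.13, 0, 0, 0.3], [0, 0, 0, 0, 0.3]],
], squeeze=60)

```text
clock: 41.25
position: [0.5906, 0.0654, 0.3047]
eef_rot: [0.272, 0.927, 0.043, 0.254]
contact_force: [-9.4, 2.5, 6.3]
finger_gap: 0.0064
finger_force: 63.1
```

```bash
python3 -c "
from h import *
where();s=env.read_state();print(np.round(RF.T@s['contact_force'],1),s['finger_gap'],s['finger_force']);carr()"
```

```text
G rail mm [-2.   2.  72.4]
[-5.2  1.3 10.3] 0.00638777133396011 63.078521490097046
block top n 1901 z 47.5 x [-19.1  11.8] y [-17.3  21.5]
wing n 1786 z98 83.4 ((-8.227241516113281, 3.729948043823242), (24.162384033203125, 24.658336639404297), 19.02719497680664)
stop y [24.3 34.7]
```

drive_tool([
  [[0, 0, 0.05, 0, 0.3], [0, 0, 0, 0, 0.3]],
])

```text
clock: 41.5
position: [0.5908, 0.0653, 0.3046]
eef_rot: [0.272, 0.927, 0.043, 0.255]
contact_force: [-12.7, 1.8, 12.2]
finger_gap: 0.0065
finger_force: 64.2
```

```bash
python3 -c "
from h import *
where();s=env.read_state();print(np.round(RF.T@s['contact_force'],1))"
```

```text
G rail mm [-2.   2.  72.2]
[-5.   0.1 17. ]
```

drive_tool([
  [[0, 0, 0.01, 0.14, 0.3], [0, 0, 0.01, 0.14, 0.3], [0, 0, 0, 0.14, 0.3], [0, 0, 0, 0.14, 0.3]],
])

```text
clock: 41.9
position: [0.5911, 0.0662, 0.3048]
eef_rot: [0.519, 0.814, 0.113, 0.233]
contact_force: [-12.5, 6.4, 14.2]
finger_gap: 0.007
finger_force: 64.3
```

```bash
python3 -c "
from h import *
where();s=env.read_state();print(np.round(RF.T@s['contact_force'],1))"
```

```text
G rail mm [-1.7  2.9 72.3]
[-4.4  4.8 19. ]
```

There was no further sink over 0.56 rad at 17–19 N, so the screw is fully down. I nudge the carrier lightly towards the stop, release and rise.

drive_tool([
  [[0.07, 0.04, -0.03, 0, 0.3], [0.08, 0.05, 0, 0, 0.3], [0, 0, 0, 0, 0.3], [0, 0, 0, 0, 5], [0, 0, 0, 0, 5], [0, 0, 0, 0, 5], [0, 0, 0, 0, 5], [0, 0, -2, 0, 5], [0, 0, -2, 0, 5], [0, 0, -2, 0, 5], [0, 0, -2, 0, 5], [0, 0, 0, 0, 5]],
])

```text
clock: 43.1
position: [0.5516, 0.072, 0.3757]
eef_rot: [0.517, 0.815, 0.113, 0.234]
contact_force: [0.5, -0.2, -0.4]
finger_gap: 0.0503
finger_force: 0.0
```

```bash
python3 -c "
from h import *
where();carr();depth()
p,W=cloud('top');L=(W-O)@RF*1000;f=np.isfinite(L[...,0])
print('stop again')
p,W=cloud('wrist');L=(W-O)@RF*1000
b=np.isfinite(L[...,0])&(np.abs(L[...,0]-5)<6)&(L[...,1]>10)&(L[...,1]<52)&(L[...,2]>12)&(L[...,2]<52)
for y in range(14,52,2):
    k=b&(np.abs(L[...,1]-y)<1); print(y,k.sum(),np.median(L[k][:,2]).round(1) if k.any() else '',int(np.median(p[k])) if k.any() else '')
for c in ('top','scene'):
    env.get_image(c)
    for t in('roller_a','tape_roll','feed_wheel_b','oiler'):
        r=env.search_frame(c,t); print(c,t,[(np.round(x['bbox']).tolist(),round(x['confidence'],2)) for x in r[:1]])
"
```

```text
G rail mm [ -0.8   3.5 153.7]
block top n 1299 z 48.1 x [-19.7   8.9] y [-19.1  19.8]
wing n 429 z98 75.2 ((-11.557892799377441, 0.32870960235595703), (7.944744110107422, 25.359519958496094), 32.32896041870117)
stop y [20.1 34.9]
plane n 929 slope [ 7.8 -0.7] wing height pct [26.1 26.8 27.1 27.4 27.9]
{np.float64(18.0): np.int64(10), np.float64(18.5): np.int64(10), np.float64(19.0): np.int64(8), np.float64(19.5): np.int64(5), np.float64(20.0): np.int64(7), np.float64(20.5): np.int64(3), np.float64(21.0): np.int64(4), np.float64(21.5): np.int64(6), np.float64(22.0): np.int64(3), np.float64(22.5): np.int64(3), np.float64(23.0): np.int64(7), np.float64(23.5): np.int64(5), np.float64(24.0): np.int64(11), np.float64(24.5): np.int64(14), np.float64(25.0): np.int64(36), np.float64(25.5): np.int64(78), np.float64(26.0): np.int64(123), np.float64(26.5): np.int64(97), np.float64(27.0): np.int64(62), np.float64(27.5): np.int64(12), np.float64(28.0): np.int64(3), np.float64(28.5): np.int64(1), np.float64(29.0): np.int64(0), np.float64(29.5): np.int64(0), np.float64(30.0): np.int64(0), np.float64
[... 418 characters left out ...]
n
14 39 50.0 213
16 40 50.3 212
18 39 50.0 204
20 125 37.8 110
22 2 14.2 134
24 8 34.0 86
26 40 34.8 93
28 39 35.3 94
30 36 35.4 96
32 36 36.4 96
34 42 36.8 117
36 39 35.9 104
38 42 35.6 98
40 42 35.3 96
42 41 35.3 96
44 43 34.9 94
46 41 31.1 75
48 6 14.4 205
50 6 15.0 175
top roller_a [([295.0, 262.0, 311.0, 279.0], 0.73)]
top tape_roll [([351.0, 259.0, 377.0, 278.0], 0.65)]
top feed_wheel_b [([233.0, 258.0, 240.0, 273.0], 0.61)]
top oiler [([162.0, 164.0, 184.0, 187.0], 0.67)]
scene roller_a [([333.0, 242.0, 356.0, 268.0], 0.8)]
scene tape_roll [([382.0, 214.0, 408.0, 241.0], 0.97)]
scene feed_wheel_b [([256.0, 277.0, 279.0, 300.0], 0.86)]
scene oiler [([152.0, 198.0, 183.0, 253.0], 0.78)]
```

The screw is down and the bystanders are where they were. The carrier reads about 1.5 mm short of the stop, near the measuring error. I'll grip it across x once more and seat it gently against the stop.

drive_tool([
  [[0, 0, 2, 0.142, 6.5], [0, 0, 2, 0.142, 6.5], [0, 0, 0, 0.142, 6.5], [0, 0, 0, 0.142, 6.5], [0, 0, 0, 0, 6.5]],
])

```text
clock: 44.3
position: [0.5717, 0.0695, 0.3389]
eef_rot: [0.726, 0.637, 0.173, 0.192]
contact_force: [0.2, -0.6, -0.1]
finger_gap: 0.0644
finger_force: 0.0
```

```bash
python3 -c "
from h import *
where();s,T=st();print(np.round(RF.T@T,3));goG(-1,1,43);carr()"
```

```text
G rail mm [ -1.6   3.7 111.7]
t 44.3 pos [0.5717 0.0695 0.3389] tool
 [[ 0.128  0.859  0.496]
 [ 0.992 -0.114 -0.059]
 [ 0.006  0.499 -0.866]] 
q [-0.056  0.434 -0.344  1.862  0.8    0.517 -1.105] F [ 0.2 -0.6 -0.1] gap 0.0644 0.0
[[ 2.000e-03  1.001e+00 -1.000e-03]
 [ 1.000e+00 -2.000e-03  6.000e-03]
 [ 6.000e-03 -1.000e-03 -1.001e+00]]
tool cm [-0.31  0.07  6.86]
block top n 1472 z 49.5 x [-19.9  10.3] y [-18.9  20. ]
wing n 665 z98 76.7 ((-10.914091110229492, 1.1083917617797852), (8.562381744384766, 24.282821655273438), 36.023494720458984)
stop y [20.  34.9]
```

drive_tool([
  [[-0.2, 0.05, 2, 0, 6.5], [-0.1, 0, 2, 0, 6.5], [0, 0, 2, 0, 6.5], [0, 0, 0.8, 0, 6.5], [0, 0, 0, 0, 3], [0, 0, 0, 0, 3], [0, 0, 0, 0, 3], [0, 0, 0, 0, 3], [0, 0, 0, 0, 3], [0.15, 0, 0, 0, 3], [0.15, 0, 0, 0, 3], [0, 0, 0, 0, 3]],
], squeeze=40)

```text
clock: 45.55
position: [0.6056, 0.064, 0.2812]
eef_rot: [0.726, 0.638, 0.172, 0.193]
contact_force: [-9.1, -6.9, 9.6]
finger_gap: 0.0331
finger_force: 41.6
```

```bash
python3 -c "
from h import *
where();s=env.read_state();print(np.round(RF.T@s['contact_force'],1),s['finger_gap']);carr()"
```

```text
G rail mm [-0.7  2.6 44.5]
[-2.2 -8.  12.4] 0.03307169456902292
block top n 2769 z 47.2 x [-16.9  15.7] y [-16.5  22.1]
wing n 2336 z98 83.2 ((0.12115669250488281, 3.3221616744995117), (49.967464447021484, 24.695112228393555), 0.7243996858596802)
stop y [21.9 36. ]
```

drive_tool([
  [[0.08, 0, 0, 0, 3], [0, 0, 0, 0, 3], [-0.05, 0, 0, 0, 3], [0, 0, 0, 0, 6.5], [0, 0, 0, 0, 6.5], [0, 0, 0, 0, 6.5], [0, 0, 0, 0, 6.5], [0, 0, -2, 0, 6.5], [0, 0, -2, 0, 6.5], [0, 0, -2.8, 0, 6.5], [0, 0, 0, 0, 6.5], [0, 0, 0, 0, 6.5]],
])

```text
clock: 46.8
position: [0.5723, 0.0694, 0.3394]
eef_rot: [0.725, 0.638, 0.173, 0.193]
contact_force: [-0.1, 0.4, 0.1]
finger_gap: 0.065
finger_force: 0.0
```

```bash
python3 -c "
from h import *
where();carr()"
```

```text
G rail mm [ -0.8   3.6 111.9]
block top n 1659 z 49.2 x [-19.6   9.6] y [-17.2  21.7]
wing n 661 z98 76.0 ((-11.563690185546875, 2.7760162353515625), (8.321778297424316, 24.231761932373047), 34.48998260498047)
stop y [21.7 35.1]
```

```bash
python3 -c "
from station import env
print(env.job_done())"
```

```text
the job is handed in; nothing more can be done
None
```

I fed the carrier into the rail and seated it against the stop, drove its screw fully down there (no further sink at 17–19 N), and handed the job in at about 47 s; no verdict came back. One earlier push on the carrier jammed at 71 N, the stop's measured position did not change, and I re-seated the carrier after it read about 1.5 mm short once the screw was down.

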